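# Back up a thin painted pan with its bare twin and read the coat with a thickness gauge

### The job

Check the paint on the green drip pan: its sheet is too thin for a true reading on its own, so first set it down nested inside its bare steel twin, seated all round, without dropping it, and let go. Then take the yellow coating gauge out of its dock and hold its probe inside the white ring on the pan's sloping wall, square to that wall, pressed lightly so that the spring tip is partly pushed in but not bottomed. Finish while still holding the gauge there, steady and lifted clear of its dock, touching the pans with nothing but the probe; leave the bare pan and everything else where they lie.

Things in the scene. Friction and masses are not known exactly. Their poses are not given: they have to be found in the camera images.
- marked_pan: green painted steel drip pan, open side up, to be nested: floor 80 mm across, wall rising outward all round at 30 degrees from level to the 126 mm rim, 13 to 15.5 mm high, sheet 2.5 mm, 0.14 kg. Origin: centre of its underside, z up. Ear toward its -x, white ring opposite, inside its wall toward its +x. Fully nested, its underside is about 3 mm above its twin's, at any yaw
- marked_pan_ear (a point): where to grip the green pan: on its flat hanging ear, 80 mm from the pan's axis toward its -x. The ear sticks out level from the rim to 96 mm from the axis, is 22 mm wide (along the pan's y; grip these two edges) and 3 mm thick, its underside 11.5 mm above the pan's underside with free space below
- bare_pan: the same pan in bare dark-grey steel, unmarked, lying loose on the table open side up; same sizes and frame (ear toward its own -x, which points roughly away from the robot). It stays where it lies. The nested pans begin to tip if the wall is pressed with more than about 7 N
- mark (a point): centre of the white ring (16 mm across, small cross in it) inside the green pan's wall, 51 mm from the pan's axis toward its +x, 9.2 mm above its underside. Its z axis is the normal of that wall: up and toward the pan's axis, 30 degrees from vertical; its x axis points up the slope. Any yaw of the nested pan will do: choose one that lets the arm lean over it (sideways is easiest)
- dock: fixed black charging dock on a grey 85 x 85 x 8 mm base; upright pocket open at the top, rim 72 mm above the table, outside 38 mm (its x) by 59 mm (its y). The gauge stands 30 mm deep in it with 1.5 mm of play. Origin: pocket's axis at table height, z up
- gauge: yellow coating gauge standing upright in the dock, screen toward its -x: case 25 mm deep (x), 46 mm wide (y), 96 mm tall, 0.16 kg. Origin: centre of the case's underside, z up the case; 42 mm above the table in the dock. Grip across the 46 mm width on the black side grips, pad centres 60 to 75 mm above the origin; draw it straight up at least 65 mm to clear the dock
- probe_tip (a point): end of the gauge's probe, on the gauge's axis 29 mm below its origin while free. An aluminium nozzle, 16 mm across, ends 22 mm below the origin; the round-ended steel tip, 8 mm thick, stands out 7 mm more and slides into the nozzle when pressed
- probe (a joint): how far the spring tip is pushed into the nozzle: 0 free, 0.007 m bottomed; spring 450 N/m with 0.7 N preload (about 1.6 N at 2 mm, 2.5 N at 4 mm)
- copper_cup: copper pipe cap, 67 mm across, 53 mm high with scribers standing in it to 99 mm; origin at the centre of its underside; a bystander
- malt_tin_1: closed tin with a green-striped label, 94 mm across, 125 mm high; origin at the centre of its underside; a bystander
- hex_keys: bent steel hex key lying flat, 34 x 124 x 9 mm, long along its own y; origin under its middle; a bystander
- screwdriver: screwdriver with an orange handle lying flat, 211 mm long along its own y, handle 30 mm thick at +y, blade to -y; origin under its middle; a bystander

How it is judged:
By the outcome, as a careful person would: the job done as asked, in the order asked, and still so for the second after the job is handed in, while the arm keeps its last pose, push and grip.
It also fails if it takes over 61 s, if anything falls off the work surface, if the arm or the gripper's body presses on something with over 40 N, if the wrist force passes 120 N, or if a joint passes its speed limit or range.

### The arm

A 7-joint arm with a two-finger parallel gripper is mounted at the origin on a cart in front of the work surface, level with it; the furniture and walls round the work are solid. World frame = base frame: x ahead of the robot, y to its left, z up, the work surface at z = 0. Lengths are in mm, angles in degrees, forces in N, time in s.
With the tool pointing down it reaches from about 425 to 875 mm from the base axis. Payload 4.7 kg.
Tool frame: the origin (TCP) lies on the centre line of the jaws, within the pads' length; the fingertips stand env.finger_overhang ahead of it and the grasp point (between the pads) lies 6 mm ahead of it (env.finger_overhang is the distance from the TCP to the fingertips, in mm); z points along the fingers, y is the line along which they close (so a half turn about z gives the same grasp; the last joint's range is limited). The gripper opens to 85 mm and grips with 20 to 120 N. Pads are 22 mm wide; open, the fingers measure 114 mm over their backs; the gripper's body (76 mm by 85 mm) begins 54 mm behind the grasp point. The pads swing forward as they close: fully open they stand 13 mm farther back than shut.
Start: joints at [-63.535, 18.392, -4.016, 83.108, 1.295, 78.541, -3.26], TCP at [281.466, 585.917, 256.349] pointing down, gripper open.
Joint ranges: [-163.93, 163.93], [-17.29, 119.83], [-79.2, 71.16], [3.27, 140.29], [-89.18, 269.18], [5.43, 117.66], [-154.24, 154.24]. Speed limits (degrees/s): [147.25, 147.25, 180, 180, 180, 180, 180].

### API

Orientations are given as a 3x3 rotation matrix whose columns are the frame's x, y, z axes.
In Python, from rig import env, eyes gives the robot as it stands.
- The arm moves only by the tool arm_command, never from a script. Its argument "increments" is a list of rows, each a list of 3 entries, a list of its own where there are three numbers: the opening, from 0 (shut) to 1 (fully open), then the shift along the tool's x, y, z each as a share of 25 mm, from -1 to 1, then the turn, a rotation vector about the tool's x, y, z each as a share of 0.15 rad, from -1 to 1. A call has 1 to 8 rows; each row shifts and turns the commanded pose from where the row before left it, along the tool's axes as they then stand; what a row does not reach is not made up. A row lasts 1/10 s, in which the tool goes at most 50 mm and 8.59 degrees, less where a joint would pass 70% of its speed; a pose out of reach is approached as far as the arm can. A call with a number of a shift or a turn outside -1 to 1 is refused whole. A call with a gripper value outside its range is refused whole. The fingers move at their own pace and stop on an object; "force" is the grip in N (left out, the last holds). Time passes only in rows, so rows that do not move let the fingers close. It gives the time, the measured TCP pose, the force, the opening and the grip force at its end, in the units of the state.
- env.get_obs(): the state, without advancing time (a new reading comes with each control period).
- eyes.capture(name): name is "scene" or "side" or "wrist"; returns the picture (420x560x3 uint8, red, green, blue); there is no depth.
- eyes.calibration(name): a dict with "vertical_fov" (degrees; the focal length in pixels is half the picture's height over the tangent of half this angle, whatever the lens; pixels are square), "cx", "cy" (the principal point, pixels), "D" ([k1, k2, p1, p2, k3] as OpenCV has them; the pictures are not rectified), "world_from_camera" (4x4, takes a point from camera to world coordinates); the wrist camera has in their place "T_tool_cam" (4x4, takes a point from camera to tool coordinates, whose origin is the TCP and whose axes are the flange's). Camera axes: x right, y up, looking along -z (the intrinsics and any distortion apply to the point x, -y, -z); pixel columns grow to the right and rows downward; lengths in mm; the calibration is good to about 2 mm. A picture is of the moment at which its call begins: read the wrist's pose just before it. calibration takes no time and is no camera call.
- env.sign_off(): hands the job in; it is judged then, once.
The state is a dict: "time_s": time; "joint_pos": joint angles; "joint_velocities": joint speeds; "joint_efforts": joint torques, N m; "tcp_pos": TCP position; "eef_rot": TCP orientation; "force": force on the tool from outside, world axes, zero at the start; "moment": the same for the moment, N m; "width": finger opening in mm; "finger_force": force on a finger pad.
Only numpy, scipy, OpenCV 4.12 (cv2) and the standard library are available. Lean on these libraries where they do the work, as an engineer would, in place of code of your own. Each camera call takes 0.05 s, during which the arm holds its last target. There are 200 camera calls.

## Working session

There is one attempt and no reset: what is moved stays moved. The work goes in short steps, Python scripts to look and compute and a tool call to move; the robot and the scene stay as the last step left them, time stands still between calls to the robot, and variables do not carry over. Pictures are saved under pics/ and viewed, at most 10 in all, crops included, and the job is handed in when it is done.

Besides the shell and the picture viewer there is one more tool, called after "Call:" in YAML: its name, and indented under it one key for each argument. arm_command: Moves the arm, as the interface text tells. Shift numbers are shares of 25 mm and turn numbers shares of 0.15 rad, none past 1 either way. Its arguments: {"type":"object","properties":{"increments":{"type":"array"},"force":{"type":"number"}},"required":["increments"]}

```bash
ls; mkdir -p pics
python3 - <<'E'
from rig import env, eyes
import cv2,numpy as np
o=env.get_obs()
for k,v in o.items(): print(k,np.round(v,3).tolist())
print(env.finger_overhang)
ims=[]
for n in["scene","side","wrist"]:
    im=eyes.capture(n); cv2.imwrite(f"pics/{n}0.png",im[:,:,::-1]); c=eyes.calibration(n); print(n,{k:np.round(v,4).tolist() for k,v in c.items()})
E
```

```text
pics
time_s 0.0
joint_pos [-63.535, 18.439, -4.017, 83.179, 1.296, 78.541, -3.261]
joint_velocities [-0.111, -0.029, 0.084, 0.04, -0.023, -0.087, 0.011]
joint_efforts [0.0, -49.358, -0.382, -31.434, 0.013, 0.011, -0.0]
tcp_pos [281.247, 585.422, 255.195]
eef_rot [[-0.901, 0.433, -0.001], [0.433, 0.901, -0.002], [-0.0, -0.002, -1.0]]
force [0.594, 0.331, -0.518]
moment [-0.0, -0.015, -0.008]
finger_force 0.0
width 85.406
25.0
scene {'vertical_fov': 49.1195, 'cx': 280.2504, 'cy': 212.3289, 'D': [-0.0993, 0.0, 0.0, 0.0, 0.0], 'world_from_camera': [[0.8606, 0.317, -0.3985, 35.0218], [-0.5091, 0.5206, -0.6854, -909.7848], [-0.0098, 0.7928, 0.6095, 865.3734], [0.0, 0.0, 0.0, 1.0]]}
side {'vertical_fov': 44.794, 'cx': 285.9829, 'cy': 207.6362, 'D': [-0.1202, 0.0, 0.0, 0.0, 0.0], 'world_from_camera': [[0.9963, 0.0377, -0.0775, 441.9799], [-0.0861, 0.4425, -0.8926, -1266.0992], [0.0007, 0.896, 0.4441, 717.368], [0.0, 0.0, 0.0, 1.0]]}
wrist {'vertical_fov': 68.8309, 'cx': 276.4411, 'cy': 214.64, 'D': [-0.0159, 0.0, 0.0, 0.0, 0.0], 'T_tool_cam': [[0.0007, 0.955, 0.2968, 75.9458], [1.0, -0.0004, -0.0009, -0.3976], [-0.0007, 0.2968, -0.955, -116.5484], [0.0, 0.0, 0.0, 1.0]]}
```

View pics/scene0.png

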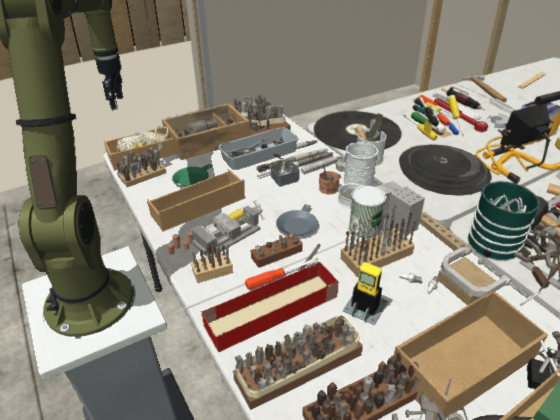

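View pics/side0.png

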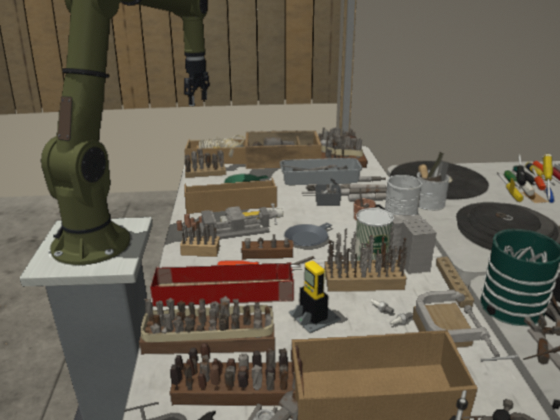

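The scene view shows the green pan at about (190,178), the bare pan at (297,222), and the gauge in its dock at (370,288). The copper cup is at (328,182), the tin at (368,208), and the screwdriver at (270,278).

```bash
cat > h.py <<'E'
from rig import env, eyes
import cv2,numpy as np
def K(c):
    f=210/np.tan(np.radians(c["vertical_fov"])/2); return np.array([[f,0,c["cx"]],[0,f,c["cy"]],[0,0,1.]])
def pose(n,o=None):
    c=eyes.calibration(n)
    if n!="wrist": return c,np.array(c["world_from_camera"])
    o=o or env.get_obs(); T=np.eye(4);T[:3,:3]=o["eef_rot"];T[:3,3]=o["tcp_pos"]
    return c,T@np.array(c["T_tool_cam"])
def rays(n,px,o=None):
    c,W=pose(n,o); p=cv2.undistortPoints(np.array(px,float).reshape(-1,1,2),K(c),np.array(c["D"],float)).reshape(-1,2)
    d=np.c_[p[:,0],-p[:,1],-np.ones(len(p))]@W[:3,:3].T
    return W[:3,3],d
def plane(n,px,z,o=None):
    p,d=rays(n,px,o); return p+d*((z-p[2])/d[:,2])[:,None]
def proj(n,X,o=None):
    c,W=pose(n,o); q=(np.array(X,float)-W[:3,3])@W[:3,:3]; q=q*[1,-1,-1]
    return cv2.projectPoints(q,np.zeros(3),np.zeros(3),K(c),np.array(c["D"],float))[0].reshape(-1,2)
E
python3 - <<'E'
from h import *
np.set_printoptions(precision=1,suppress=True)
print(plane("scene",[[190,178],[297,222]],14), plane("side",[[245,180],[307,236]],14))
print(plane("scene",[[370,268],[328,173]],138),plane("side",[[314,265]],138))
print(plane("scene",[[368,190],[265,278]],[125]), plane("scene",[[250,282],[320,248],[365,310],[328,190]],5))
E
```

```text
[[427.3 371.6  14. ]
 [610.2 -18.6  14. ]] [[440.7 376.4  14. ]
 [607.8 -35.3  14. ]]
[[ 578.5 -373.5  138. ]
 [ 725.9   -2.1  138. ]] [[ 578.1 -375.5  138. ]]
[[ 783.6 -117.1  125. ]
 [ 367.5 -266.7  125. ]] [[ 381.3 -155.     5. ]
 [ 609.2 -140.5    5. ]
 [ 575.4 -382.     5. ]
 [ 792.5   79.7    5. ]]
```

View pics/wrist0.png

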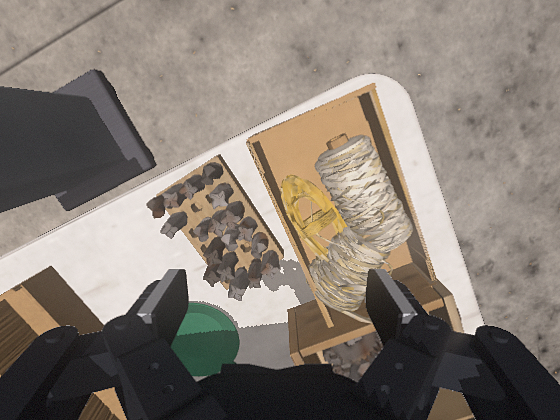

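The wrist view shows the green pan at about (205,340), partly behind the left finger. I'll move over it.

Call:
arm_command:
  increments:
    - [1,[-1,-0.52,0],[0,0,0]]
    - [1,[-1,-0.52,0],[0,0,0]]
    - [1,[-1,-0.52,0],[0,0,0]]
    - [1,[-1,-0.52,0],[0,0,0]]
    - [1,[-1,-0.52,0],[0,0,0]]
    - [1,[-1,-0.52,0],[0,0,0]]
    - [1,[-1,-0.52,0],[0,0,0]]
    - [1,[-1,-0.52,0],[0,0,0]]

```text
time_s: 0.95
tcp_pos: [417.2, 404.4, 256.0]
eef_rot: [[-0.901, 0.433, -0.0], [0.433, 0.901, -0.0], [0.0, -0.0, -1.0]]
force: [0.4, 0.4, 0.7]
width: 85.5
finger_force: 0.0
```

Call:
arm_command:
  increments:
    - [1,[-1,-0.52,0],[0,0,0]]
    - [1,[-1,-0.52,0],[0,0,0]]
    - [1,[0,0,0],[0,0,0]]

```text
time_s: 1.25
tcp_pos: [453.9, 355.7, 256.2]
eef_rot: [[-0.898, 0.44, 0.001], [0.44, 0.898, -0.002], [-0.002, -0.002, -1.0]]
force: [0.5, -0.1, 0.7]
width: 85.1
finger_force: 0.0
```

Run:
```python
from h import *
o=env.get_obs(); print(o["tcp_pos"],o["time_s"])
cv2.imwrite("pics/w1.png",eyes.capture("wrist")[:,:,::-1])
```

```text
[453.88836993 355.68587889 256.16891545] 1.25
```

View pics/w1.png

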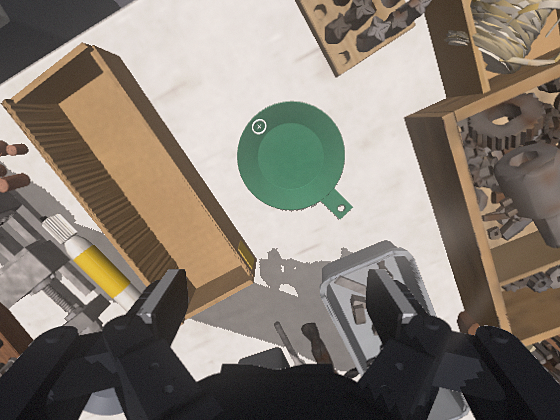

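The green pan is clear in the wrist view: centre about (291,155), ear toward (340,205), ring at (259,127). A low-walled tray lies to the left, and a grey tin sits beyond the ear at (375,270).

```bash
cat >> h.py <<'E'
def fitc(P,r=None):
    from scipy.optimize import least_squares
    c=P.mean(0)
    f=lambda v:np.hypot(*(P-v[:2]).T)-v[2]
    return least_squares(f,[*c,63],loss="soft_l1",f_scale=1).x
def green(im):
    h=cv2.cvtColor(im,cv2.COLOR_RGB2HSV); return cv2.inRange(h,(65,90,30),(95,255,255))
def pan(im,n,o,z0=0,mask=green,lo=(0,0,560,420)):
    m=mask(im).copy(); k=np.zeros_like(m); k[lo[1]:lo[3],lo[0]:lo[2]]=1; m=m*k
    cs=cv2.findContours(m,cv2.RETR_EXTERNAL,cv2.CHAIN_APPROX_NONE)[0]; c=max(cs,key=cv2.contourArea).reshape(-1,2)
    P=plane(n,c,z0+15,o)[:,:2]; v=fitc(P)
    for _ in range(3): v=fitc(P[abs(np.hypot(*(P-v[:2]).T)-v[2])<3])
    Q=plane(n,c,z0+14.5,o)[:,:2]; R=np.hypot(*(Q-v[:2]).T); E=Q[R>v[2]+12]
    # ear: area centroid of mask pixels outside the rim
    yx=np.argwhere(m>0)[:,::-1]; A=plane(n,yx,z0+14.5,o)[:,:2]; A=A[np.hypot(*(A-v[:2]).T)>v[2]+6]
    A=A[np.hypot(*(A-v[:2]).T)<110]
    e=A.mean(0) if len(A) else None
    return v,e,(R.max())
E
python3 - <<'E'
from h import *
np.set_printoptions(precision=1,suppress=True)
o=env.get_obs(); im=eyes.capture("wrist")
v,e,R=pan(im,"wrist",o); print(v,e,R)
d=e-v[:2]; print("ear dir deg",np.degrees(np.arctan2(d[1],d[0])))
h=cv2.cvtColor(im,cv2.COLOR_RGB2HSV); w=cv2.inRange(h,(0,0,170),(180,60,255)); w[:,:240]=0;w[:,280:]=0;w[:108]=0;w[146:]=0
q=np.argwhere(w>0)[:,::-1]; q=q[np.hypot(*(q-[259,127]).T)<12]; mk=plane("wrist",[q.mean(0)],9.2,o)[0,:2]; d=mk-v[:2]; print(mk,np.hypot(*d),np.degrees(np.arctan2(d[1],d[0])))
# surroundings: corners of boxes near ear
print(plane("wrist",[[350,272],[325,285],[412,245],[408,115],[468,320],[253,280],[225,232]],45,o))
print(o["tcp_pos"],o["eef_rot"])
E
```

```text
[448.4 381.7  53.9] [440.5 390.8] 81.12964946750742
ear dir deg 131.14900679543933
[381.6 367. ] 68.41140885452332 -167.61369990646298
[[577.9 394.3  45. ]
 [581.  360.6  45. ]
 [577.1 472.   45. ]
 [438.1 514.1  45. ]
 [706.8 503.8  45. ]
 [537.  285.5  45. ]
 [468.4 284.9  45. ]]
[452.  358.3 256.2] [[-0.9  0.4  0. ]
 [ 0.4  0.9 -0. ]
 [-0.  -0.  -1. ]]
```

Run:
```python
from h import *
im=eyes.capture("wrist"); h=cv2.cvtColor(im,cv2.COLOR_RGB2HSV)
for p in[(291,155),(245,160),(291,108),(336,160),(291,205),(335,200),(259,120),(290,95)]: print(p,im[p[1],p[0]],h[p[1],p[0]])
m=green(im); print(cv2.boundingRect(m), m.sum()/255)
print(np.round(proj("wrist",[[448,381,15]]),1))
```

```text
(291, 155) [ 80 131 105] [ 75  99 131]
(245, 160) [ 85 121  98] [ 71  76 121]
(291, 108) [ 77 113  92] [ 72  81 113]
(336, 160) [ 83 126 102] [ 73  87 126]
(291, 205) [ 92 141 115] [ 74  89 141]
(335, 200) [ 88 136 110] [ 74  90 136]
(259, 120) [ 81 110  93] [ 72  67 110]
(290, 95) [229 223 218] [ 14  12 229]
(235, 108, 274, 247) 5772.0
[[291. 178.]]
```

```bash
sed -i 's/(65,90,30)/(62,50,30)/' h.py
python3 - <<'E'
from h import *
np.set_printoptions(precision=1,suppress=True)
for i in range(2):
    o=env.get_obs(); im=eyes.capture("wrist")
    v,e,R=pan(im,"wrist",o); print(v,e,R)
    d=e-v[:2]; print("ear dir deg",np.degrees(np.arctan2(d[1],d[0])),np.hypot(*d))
g=cv2.cvtColor(im,cv2.COLOR_RGB2GRAY).astype(int); w=(g>165); 
yy,xx=np.mgrid[:420,:560]; w&=np.hypot(xx-259,yy-127)<13
# take ring pixels inside pan circle
q=np.argwhere(w)[:,::-1]; P=plane("wrist",q,9.2,o)[:,:2]; q=q[np.hypot(*(P-v[:2]).T)<60]
print(len(q),q.min(0),q.max(0)); mk=plane("wrist",[(q.min(0)+q.max(0))/2],9.2,o)[0,:2]; d=mk-v[:2]; print(mk,np.hypot(*d),np.degrees(np.arctan2(d[1],d[0])))
m=cv2.cvtColor(im,cv2.COLOR_RGB2HSV)
print(o["tcp_pos"])
E
```

```text
[431.2 384.4  61.3] [506.9 411.8] 95.75815378590627
ear dir deg 19.95939780070706 80.5092950373649
[431.3 384.4  61.3] [507.2 411.8] 95.6310288480367
ear dir deg 19.82375232901573 80.68431979104427
68 [249 125] [263 139]
[383.  367.4] 51.22742320714431 -160.51837668875606
[449.5 361.7 256.1]
```

Run:
```python
from h import *
np.set_printoptions(precision=1,suppress=True)
# fingertip depth in tool coords
c=eyes.calibration("wrist"); T=np.array(c["T_tool_cam"])
for px,y in[((187,270),1),((165,270),1),((366,270),1),((390,270),1)]:
    p=cv2.undistortPoints(np.array([[px]],float),K(c),np.array(c["D"],float)).ravel()
    d=T[:3,:3]@[p[0],-p[1],-1]; s=42.7*np.sign(d[1]); t=(s-T[1,3])/d[1]; print(px,T[:3,3]+t*d)
im=eyes.capture("scene"); x0,y0=200,150; s=4
cr=cv2.resize(im[y0:y0+150,x0:x0+200],None,fx=s,fy=s,interpolation=cv2.INTER_CUBIC)[:,:,::-1].copy()
for X in range(400,900,50):
  for Y in range(-300,200,50):
    q=(proj("scene",[[X,Y,0]])[0]-[x0,y0]+.5)*s; 
    if 0<q[0]<800 and 0<q[1]<600:
        cv2.circle(cr,tuple(map(int,q)),2,(0,0,255),-1)
        if X%100==0 and Y%100==0: cv2.putText(cr,f"{X},{Y}",tuple(map(int,q)),0,.4,(255,0,0),1)
cv2.imwrite("pics/crop1.png",cr)
```

```text
(187, 270) [  7.7 -42.7  14.3]
(165, 270) [ 21.3 -42.7 -11.7]
(366, 270) [ 7.1 42.7 15.7]
(390, 270) [ 21.6  42.7 -12.3]
```

View pics/crop1.png

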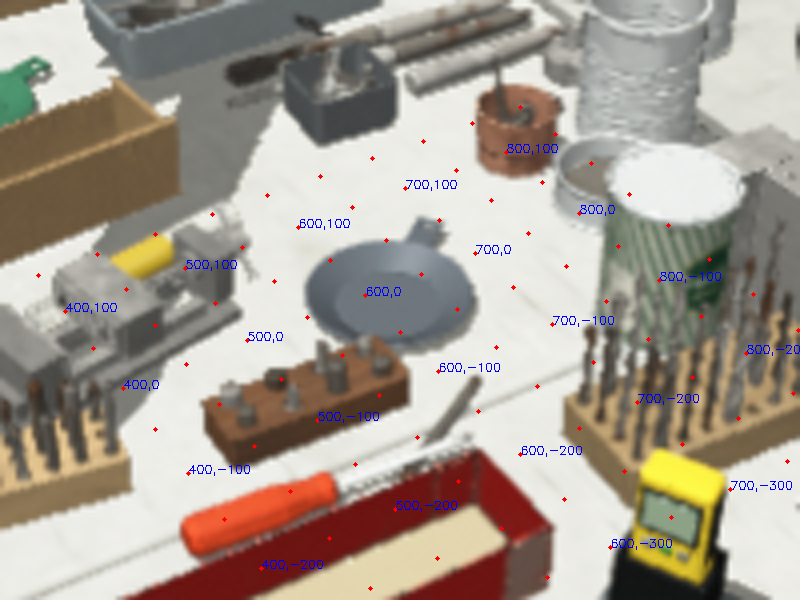

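The scene crop shows the bare pan centred near crop (390,292), about (607,-10), with its ear at crop (430,232). The block lies on its -y side and the +y side is free, so I'll put the green ear toward +y and the mark toward -y. Next I'll turn the tool over the green pan's ear.

Call:
arm_command:
  increments:
    - [1,[0,0,0.25],[0,0,0.98]]
    - [0.6,[0,0,0.25],[0,0,0.98]]
    - [0.6,[0,0,0.25],[0,0,0.98]]
    - [0.6,[0,0,0.25],[0,0,0.98]]
    - [0.6,[0,0,0.25],[0,0,0.98]]
    - [0.6,[0,0,0.25],[0,0,0.98]]
    - [0.6,[0,0,0.25],[0,0,0.98]]
    - [0.6,[0,0,0.25],[0,0,0.98]]

```text
time_s: 2.35
tcp_pos: [449.7, 361.5, 206.0]
eef_rot: [[0.057, 0.998, -0.0], [0.998, -0.057, 0.0], [0.0, -0.0, -1.0]]
force: [-0.5, -0.3, -1.1]
width: 51.2
finger_force: 0.0
```

Call:
arm_command:
  increments:
    - [0.6,[0,0,0.25],[0,0,0.98]]
    - [0.6,[0,0,0.25],[0,0,0.98]]
    - [0.6,[0,0,0.25],[0,0,0.98]]
    - [0.6,[0,0,0.25],[0,0,0.98]]
    - [0.6,[0,0,0.25],[0,0,0.98]]
    - [0.6,[0,0,0.25],[0,0,0.98]]
    - [0.6,[0,0,0.25],[0,0,0.98]]
    - [0.6,[0,0,0.25],[0,0,0.98]]

```text
time_s: 3.15
tcp_pos: [449.8, 361.6, 156.0]
eef_rot: [[0.943, 0.331, -0.0], [0.331, -0.943, 0.0], [-0.0, -0.0, -1.0]]
force: [-0.5, 0.4, 0.0]
width: 51.2
finger_force: 0.0
```

Call:
arm_command:
  increments:
    - [0.6,[0.9,0.4,0],[0,0,0]]
    - [0.6,[0.9,0.4,0],[0,0,0]]
    - [0.6,[0.9,0.4,0],[0,0,0]]
    - [0.6,[0,0,0],[0,0,0]]
    - [0.6,[0,0,0],[0,0,0]]

```text
time_s: 3.65
tcp_pos: [523.6, 355.5, 155.9]
eef_rot: [[0.942, 0.336, -0.001], [0.336, -0.942, -0.0], [-0.001, 0.0, -1.0]]
force: [-0.0, -0.1, 0.3]
width: 51.1
finger_force: 0.0
```

Call:
arm_command:
  increments:
    - [0.6,[0.04,-0.78,0],[0,0,0.04]]
    - [0.6,[0.04,-0.78,0],[0,0,0]]
    - [0.6,[0.04,-0.78,0],[0,0,0]]
    - [0.6,[0,0,0],[0,0,0]]
    - [0.6,[0,0,1],[0,0,0]]
    - [0.6,[0,0,1],[0,0,0]]
    - [0.6,[0,0,1],[0,0,0]]
    - [0.6,[0,0,0],[0,0,0]]

```text
time_s: 4.45
tcp_pos: [505.2, 408.9, 77.4]
eef_rot: [[0.944, 0.33, -0.005], [0.33, -0.944, -0.006], [-0.007, 0.004, -1.0]]
force: [-0.2, -0.2, -0.9]
width: 51.0
finger_force: 0.0
```

Run:
```python
from h import *
o=env.get_obs(); print(o["tcp_pos"])
n=[]
for k in["side","scene"]:
    im=eyes.capture(k)
    q=proj(k,[[506.6,411.5,13]])[0]; x0,y0=int(q[0])-50,int(q[1])-37
    n.append(cv2.resize(im[y0:y0+75,x0:x0+100],(400,300),interpolation=cv2.INTER_CUBIC))
w=eyes.capture("wrist"); n.append(cv2.resize(w,(400,300)))
cv2.imwrite("pics/c2.png",np.vstack([np.hstack(n[:2]),np.hstack([n[2],n[2]*0])])[:,:,::-1])
```

```text
[505.22481297 408.91644062  77.38319584]
```

View pics/c2.png

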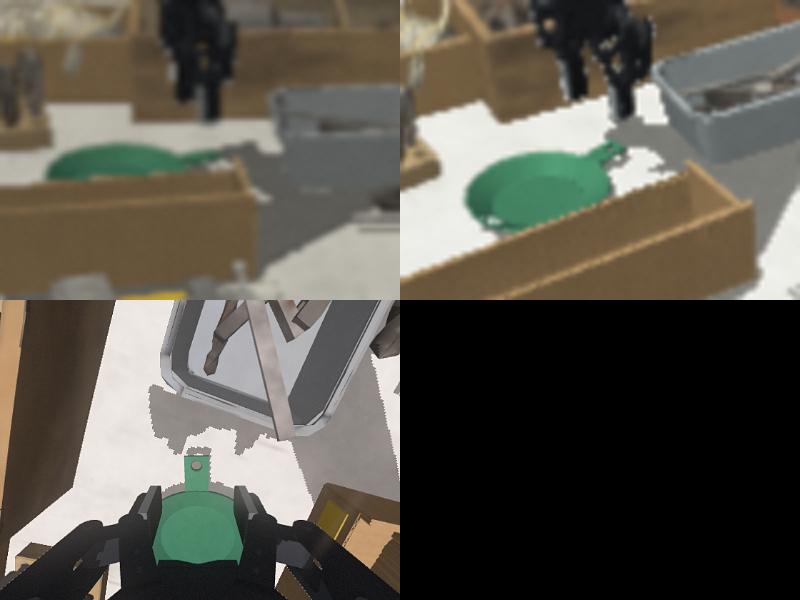

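The wrist crop shows the ear centred between the fingers, near (196,176) of its 400x300 frame. I'll measure it exactly.

Run:
```python
from h import *
np.set_printoptions(precision=1,suppress=True)
o=env.get_obs(); im=eyes.capture("wrist"); m=green(im); m[:, :240]=0; m[:,310:]=0; m[:210]=0; m[262:]=0
q=np.argwhere(m>0)[:,::-1]; P=plane("wrist",q,14.5,o)
R=np.array(o["eef_rot"]); L=(P-o["tcp_pos"])@R
print(o["tcp_pos"],R[:,0]); print("tool x range",L[:,0].min(),L[:,0].max())
for a in range(-10,25,4):
    s=L[(L[:,0]>a)&(L[:,0]<a+4)]
    if len(s): print(a,s[:,1].min(),s[:,1].max())
```

```text
[508.3 411.3  82.6] [0.9 0.3 0. ]
tool x range -14.015596396197543 15.235545623241316
-10 -11.277757433933694 10.372444449988258
-6 -11.266184152445856 10.304749943173908
-2 -11.20874157708221 10.249087043133867
2 -11.140729622429761 10.183172410984822
6 -11.073700266359737 10.118199427799075
10 -11.007632825012845 10.05414825130507
14 -10.942507212099558 9.990999611034171
```

Call:
arm_command:
  increments:
    - [0.6,[0,-0.02,0.9],[0,0,0]]
    - [0.6,[0,0,0.8],[0,0,0]]
    - [0.6,[0,0,0.36],[0,0,0]]
    - [0.6,[0,0,0],[0,0,0]]
    - [0.6,[0,0,0],[0,0,0]]
    - [0.6,[0,0,0],[0,0,0]]

```text
time_s: 5.25
tcp_pos: [508.4, 412.2, 31.5]
eef_rot: [[0.944, 0.329, 0.002], [0.329, -0.944, 0.002], [0.002, -0.001, -1.0]]
force: [-0.2, -0.1, -0.2]
width: 51.4
finger_force: 0.0
```

Call:
arm_command:
  increments:
    - [0.1,[0,0,0],[0,0,0]]
    - [0.1,[0,0,0],[0,0,0]]
    - [0.1,[0,0,0],[0,0,0]]
    - [0.1,[0,0,0],[0,0,0]]
    - [0.1,[0,0,0],[0,0,0]]
    - [0.1,[0,0,0],[0,0,0]]
  force: 80

```text
time_s: 5.85
tcp_pos: [507.9, 411.8, 30.3]
eef_rot: [[0.944, 0.329, 0.001], [0.329, -0.944, 0.001], [0.001, -0.0, -1.0]]
force: [0.9, 0.0, 3.1]
width: 18.8
finger_force: 78.2
```

Call:
arm_command:
  increments:
    - [0.1,[0,0,-0.3],[0,0,0]]
    - [0.1,[0,0,-0.6],[0,0,0]]
    - [0.1,[0,0,-0.8],[0,0,0]]
    - [0.1,[0,0,-1],[0,0,0]]
    - [0.1,[0,0,-1],[0,0,0]]
    - [0.1,[0,0,-1],[0,0,0]]
    - [0.1,[0,0,0],[0,0,0]]
    - [0.1,[0,0,0],[0,0,0]]

```text
time_s: 6.65
tcp_pos: [507.5, 411.6, 148.1]
eef_rot: [[0.944, 0.33, 0.001], [0.33, -0.944, 0.001], [0.001, -0.001, -1.0]]
force: [0.1, -0.2, -2.1]
width: 18.1
finger_force: 78.3
```

Run:
```python
from h import *
o=env.get_obs(); print(o["tcp_pos"],o["moment"],o["force"])
n=[]
for k in["side","scene"]:
    im=eyes.capture(k)
    q=proj(k,[[460,390,120]])[0]; x0,y0=int(q[0])-67,int(q[1])-50
    n.append(cv2.resize(im[y0:y0+100,x0:x0+133],(400,300),interpolation=cv2.INTER_CUBIC))
cv2.imwrite("pics/c3.png",np.hstack(n)[:,:,::-1])
```

```text
[507.48037783 411.59030542 148.07315574] [-0.01161996 -0.0280374   0.00098715] [ 0.0945395  -0.21273923 -2.08456316]
```

View pics/c3.png

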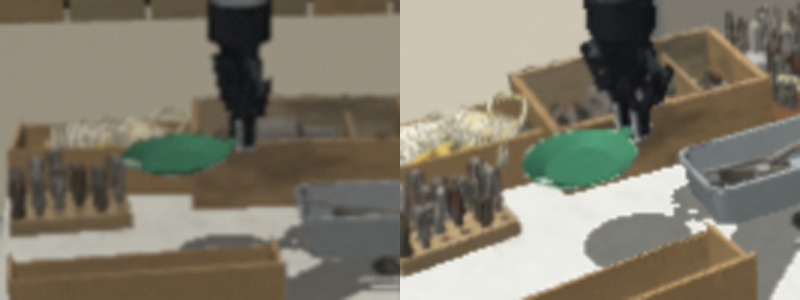

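Both views show the green pan lifted and held by its ear. I'll triangulate it to check for droop, and measure the bare pan.

```bash
cat >> h.py <<'E'
def tri(px):  # {cam:(u,v)}
    A=np.zeros((3,3));b=np.zeros(3);L=[]
    for n,p in px.items():
        c,d=rays(n,[p]); d=d[0]/np.linalg.norm(d[0]); M=np.eye(3)-np.outer(d,d); A+=M;b+=M@c; L.append((c,M))
    X=np.linalg.solve(A,b); return X,[np.linalg.norm(M@(X-c)) for c,M in L]
def big(m):
    cs=cv2.findContours(m,cv2.RETR_EXTERNAL,cv2.CHAIN_APPROX_NONE)[0]; return max(cs,key=cv2.contourArea)
E
python3 - <<'E'
from h import *
np.set_printoptions(precision=1,suppress=True)
px={}
ext={}
for k in["side","scene"]:
    im=eyes.capture(k); q=proj(k,[[430,385,120]])[0].astype(int)
    m=green(im); mm=np.zeros_like(m); mm[q[1]-40:q[1]+40,q[0]-45:q[0]+45]=1; m*=mm
    op=cv2.morphologyEx(m,cv2.MORPH_CLOSE,np.ones((3,3))); op=cv2.morphologyEx(op,cv2.MORPH_OPEN,np.ones((9,9)))
    c=big(op).reshape(-1,2); e=cv2.fitEllipse(c); px[k]=e[0]; print(k,e, q,cv2.boundingRect(c))
print(tri(px))
# bare pan: bluish grey
for k in["scene","side"]:
    im=eyes.capture(k); h=cv2.cvtColor(im,cv2.COLOR_RGB2HSV); q=proj(k,[[607,-12,12]])[0].astype(int); print(k,q,[ (im[q[1]+dy,q[0]+dx].tolist(),h[q[1]+dy,q[0]+dx].tolist()) for dx,dy in((0,0),(-17,0),(17,0),(0,-9),(0,12),(0,30),(30,0))])
E
```

```text
side ((240.43751525878906, 150.36761474609375), (11.787315368652344, 28.882204055786133), 85.84577178955078) [240 150] (228, 145, 26, 12)
scene ((185.89503479003906, 147.28335571289062), (18.362918853759766, 35.474849700927734), 79.90088653564453) [185 148] (169, 138, 34, 20)
(array([430.3, 379.8, 125.3]), [np.float64(2.6806728492295933), np.float64(2.6806728492297274)])
scene [294 221] [([110, 118, 124], [103, 29, 124]), ([96, 102, 108], [105, 28, 108]), ([115, 124, 132], [104, 33, 132]), ([122, 130, 137], [104, 28, 137]), ([111, 112, 114], [110, 7, 114]), ([76, 53, 38], [12, 127, 76]), ([235, 234, 228], [26, 8, 235])]
side [305 232] [([88, 92, 96], [105, 21, 96]), ([75, 79, 82], [103, 22, 82]), ([92, 97, 101], [103, 23, 101]), ([175, 172, 162], [23, 19, 175]), ([87, 92, 95], [101, 21, 95]), ([141, 128, 76], [24, 118, 141]), ([187, 185, 174], [25, 18, 187])]
```

Run:
```python
from h import *
np.set_printoptions(precision=1,suppress=True)
px={}
ear={}
for k in["side","scene"]:
    im=eyes.capture(k).astype(int); q=proj(k,[[430,385,120]])[0].astype(int)
    m=((im[:,:,1]-im[:,:,0]>12)&(im[:,:,1]-im[:,:,2]>3)).astype(np.uint8)*255; mm=np.zeros_like(m); mm[q[1]-40:q[1]+40,q[0]-45:q[0]+45]=1; m*=mm
    op=cv2.morphologyEx(m,cv2.MORPH_CLOSE,np.ones((5,5))); op2=cv2.morphologyEx(op,cv2.MORPH_OPEN,cv2.getStructuringElement(2,(7,7)))
    c=big(op2).reshape(-1,2); e=cv2.fitEllipse(cv2.convexHull(c)); px[k]=e[0]; print(k,e,cv2.boundingRect(c),cv2.boundingRect(big(op)))
    a=np.radians(np.arange(0,360,5)); 
    # expected level rim
    C=np.c_[430.3+63*np.cos(a),384.4+63*np.sin(a),0*a+132.8]; ee=cv2.fitEllipse(proj(k,C).astype(np.float32)); print("level",ee)
    D=np.c_[np.cos(a)*63,np.sin(a)*63,0*a]; u=np.array([.943,.333,0]); t=np.radians(5)
    s=C[:,:2]@u[:2]-(np.array([506,411.5])@u[:2]); C2=C.copy(); C2[:,2]+=s*np.tan(t); print("5deg",cv2.fitEllipse(proj(k,C2).astype(np.float32)))
print(tri(px))
```

```text
side ((240.71359252929688, 150.2008514404297), (13.178926467895508, 35.675743103027344), 84.97021484375) (223, 144, 36, 14) (223, 144, 38, 14)
level ((240.70843505859375, 147.3525848388672), (12.403203010559082, 37.0540657043457), 88.13279724121094)
5deg ((240.8070526123047, 149.31643676757812), (13.46654987335205, 37.103458404541016), 82.98665618896484)
scene ((186.02316284179688, 146.79727172851562), (19.872817993164062, 39.483375549316406), 77.3340072631836) (167, 137, 38, 21) (167, 136, 38, 22)
level ((184.78672790527344, 145.7908477783203), (18.54444122314453, 38.98571014404297), 82.89297485351562)
5deg ((185.10389709472656, 147.69309997558594), (20.369455337524414, 38.92041015625), 78.07594299316406)
(array([431.4, 381.7, 125.5]), [np.float64(3.0183433014517522), np.float64(3.0183433014516985)])
```

Run:
```python
from h import *
np.set_printoptions(precision=1,suppress=True)
px={}
for k in["scene","side"]:
    acc=np.mean([eyes.capture(k).astype(float) for _ in range(3)],0)
    q=proj(k,[[607,-12,12]])[0].astype(int)
    d=acc[:,:,2]-acc[:,:,0]; v=acc.mean(2); m=((d>0.5)&(v<160)).astype(np.uint8)*255
    mm=np.zeros_like(m); mm[q[1]-35:q[1]+35,q[0]-45:q[0]+45]=1; m*=mm
    m=cv2.morphologyEx(m,cv2.MORPH_CLOSE,np.ones((3,3)))
    c=big(m).reshape(-1,2); P=plane(k,c,15)[:,:2]; w=fitc(P)
    for _ in range(4): w=fitc(P[abs(np.hypot(*(P-w[:2]).T)-w[2])<4])
    R=np.hypot(*(P-w[:2]).T); E=plane(k,c[R>w[2]+14],14.5)[:,:2]
    dd=(E.mean(0)-w[:2]) if len(E) else np.zeros(2)
    print(k,w,"max",R.max(),"ear",np.degrees(np.arctan2(dd[1],dd[0])),cv2.boundingRect(c),np.percentile(abs(R-w[2]),[50,80]))
    op=cv2.morphologyEx(m,cv2.MORPH_OPEN,cv2.getStructuringElement(2,(9,9))); px[k]=cv2.fitEllipse(cv2.convexHull(big(op)))[0]
    print(px[k])
    out=cv2.resize((acc[q[1]-40:q[1]+40,q[0]-50:q[0]+50]).astype(np.uint8),(400,320),interpolation=2); mo=cv2.resize(m[q[1]-40:q[1]+40,q[0]-50:q[0]+50],(400,320))
    cn=cv2.findContours(mo,0,2)[0]; cv2.drawContours(out,cn,-1,(255,0,0),1); cv2.imwrite(f"pics/b_{k}.png",out[:,:,::-1])
print(tri(px))
a,b=[cv2.imread(f"pics/b_{k}.png") for k in("scene","side")]; cv2.imwrite("pics/b.png",np.hstack([a,b]))
```

```text
scene [606.3 -22.4  60.3] max 96.741174421815 ear 37.7458982671936 (276, 205, 42, 32) [1.2 8.2]
(296.86572265625, 222.86903381347656)
side [605.7 -28.4  58.7] max 93.45158549862856 ear 38.38430693163811 (285, 223, 46, 23) [1.6 6.8]
(306.6628112792969, 234.5037078857422)
(array([609.4, -18.6,  10.1]), [np.float64(0.7598985564277266), np.float64(0.7598985564278486)])
```

View pics/b.png

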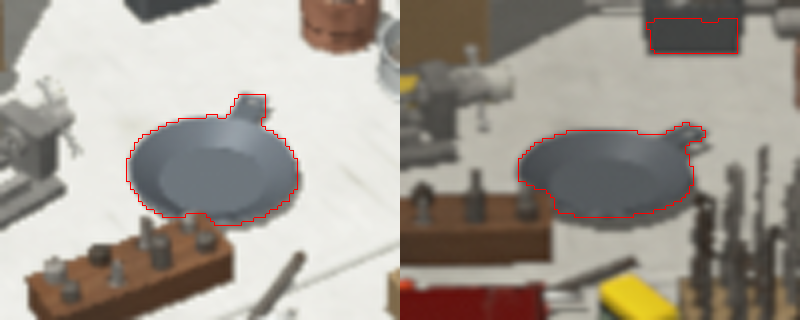

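The bare pan is at about (608,-22) with its ear at about 38°, though the near rim is partly missed. I'll carry the green pan across and remeasure with the wrist camera.

Call:
arm_command:
  increments:
    - [0.1,[-0.07,0.4,-0.2],[0,0,0]]
    - [0.1,[-0.12,0.8,-0.2],[0,0,0]]
    - [0.1,[-0.15,1,-0.2],[0,0,0]]
    - [0.1,[-0.15,1,-0.2],[0,0,0]]
    - [0.1,[-0.15,1,-0.2],[0,0,0]]
    - [0.1,[-0.15,1,-0.2],[0,0,0]]
    - [0.1,[-0.15,1,-0.2],[0,0,0]]
    - [0.1,[-0.15,1,-0.2],[0,0,0]]
  force: 100

```text
time_s: 8.15
tcp_pos: [541.6, 229.1, 188.3]
eef_rot: [[0.945, 0.327, 0.001], [0.327, -0.945, 0.0], [0.001, 0.0, -1.0]]
force: [0.2, 0.2, -1.7]
width: 17.4
finger_force: 97.9
```

Call:
arm_command:
  increments:
    - [0.1,[-0.15,1,0],[0,0,0]]
    - [0.1,[-0.15,1,0],[0,0,0]]
    - [0.1,[-0.15,1,0],[0,0,0]]
    - [0.1,[-0.15,1,0],[0,0,0]]
    - [0.1,[-0.15,1,0],[0,0,0]]
    - [0.1,[-0.15,1,0],[0,0,0]]
    - [0.1,[-0.15,1,0],[0,0,0]]
    - [0.1,[-0.15,1,0],[0,0,0]]

```text
time_s: 8.95
tcp_pos: [578.3, 30.5, 188.1]
eef_rot: [[0.945, 0.327, 0.001], [0.327, -0.945, 0.0], [0.001, 0.0, -1.0]]
force: [0.8, -0.5, -2.2]
width: 17.5
finger_force: 97.9
```

Call:
arm_command:
  increments:
    - [0.1,[-0.15,0.9,0],[0,0,-0.5]]
    - [0.1,[-0.15,0.9,0],[0,0,-0.8]]
    - [0.1,[-0.2,0.9,0],[0,0,-0.97]]
    - [0.1,[-0.2,0.8,0],[0,0,-0.97]]
    - [0.1,[-0.2,0.6,0],[0,0,-0.97]]
    - [0.1,[-0.3,0.4,0],[0,0,-0.97]]
    - [0.1,[0,0.2,0],[0,0,-0.97]]
    - [0.1,[0,0,0],[0,0,-0.97]]

```text
time_s: 9.75
tcp_pos: [619.1, -82.7, 188.0]
eef_rot: [[0.164, 0.986, 0.001], [0.986, -0.164, -0.001], [-0.001, 0.001, -1.0]]
force: [0.4, -0.6, -1.0]
width: 17.5
finger_force: 98.0
```

Call:
arm_command:
  increments:
    - [0.1,[0,0,0],[0,-0.2,-0.7]]
    - [0.1,[0,0,0],[0,-0.2,-0.4]]
    - [0.1,[0,0,0],[0,0,0]]
    - [0.1,[0,0,0],[0,0,0]]

```text
time_s: 10.15
tcp_pos: [619.2, -80.5, 187.8]
eef_rot: [[0.005, 1.0, -0.004], [0.998, -0.005, -0.059], [-0.059, -0.004, -0.998]]
force: [0.2, -0.5, -1.4]
width: 17.4
finger_force: 98.0
```

Run:
```python
from h import *
o=env.get_obs(); im=eyes.capture("wrist"); cv2.imwrite("pics/w2.png",im[:,:,::-1]); print(o["tcp_pos"], proj("wrist",[[608,-22,15]],o))
```

```text
[619.19243458 -80.53511884 187.83417364] [[264.64155767 127.84144037]]
```

View pics/w2.png

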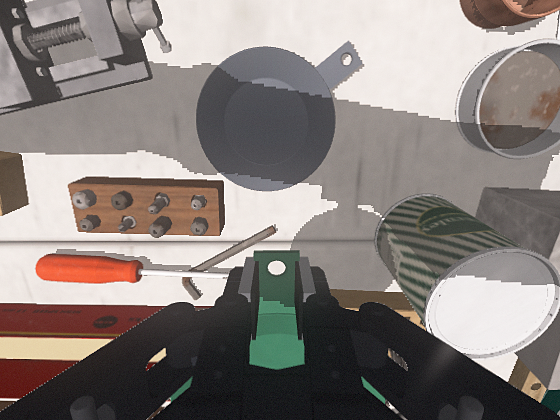

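The wrist view shows the whole bare pan: rim from x=196 to 336 and y=46 to 191, ear at about (346,58). The screwdriver, hex key and block all sit clear below it.

Run:
```python
from h import *
np.set_printoptions(precision=1,suppress=True)
o=env.get_obs(); im=eyes.capture("wrist"); a=cv2.GaussianBlur(im,(3,3),0).astype(int)
for p in[(266,118),(215,118),(266,170),(215,80),(150,118),(380,130),(266,215),(150,180)]: print(p,a[p[1],p[0]],end=" ")
m=((a[:,:,2]-a[:,:,0]>2)).astype(np.uint8)*255; k=np.zeros_like(m); k[30:205,180:370]=1; m*=k
m=cv2.morphologyEx(m,cv2.MORPH_CLOSE,np.ones((5,5)));m=cv2.morphologyEx(m,cv2.MORPH_OPEN,np.ones((3,3)))
c=big(m).reshape(-1,2); print(cv2.boundingRect(c))
P=plane("wrist",c,15,o)[:,:2]; v=fitc(P)
for _ in range(4): v=fitc(P[abs(np.hypot(*(P-v[:2]).T)-v[2])<3])
R=np.hypot(*(P-v[:2]).T); E=P[R>v[2]+8]; d=E.mean(0)-v[:2]
print(v,np.percentile(abs(R-v[2]),[50,75]),R.max(),np.degrees(np.arctan2(d[1],d[0])),o["tcp_pos"])
man=plane("wrist",[[196.,115],[336,117],[268,191],[266,46]],15,o)[:,:2]; print(fitc(man))
# green ear in wrist: tool coordinates hints
m=green(im); m[:,:230]=0;m[:,320:]=0;m[:240]=0
y=np.argwhere(m.sum(1)>0); print("ear top row",y[0], [ (r,np.flatnonzero(m[r]).min(),np.flatnonzero(m[r]).max()) for r in(256,262,290)])
```

```text
(266, 118) [75 76 81] (215, 118) [72 72 77] (266, 170) [86 85 88] (215, 80) [78 76 79] (150, 118) [149 141 138] (380, 130) [152 143 140] (266, 215) [241 235 231] (150, 180) [83 64 54] (197, 43, 164, 147)
[608.8 -18.3  60.6] [0.8 8.2] 94.62005195219876 37.121616718826935 [619.3 -80.6 187.8]
[609.4 -18.8  62.3]
ear top row [252] [(256, np.int64(254), np.int64(298)), (262, np.int64(259), np.int64(294)), (290, np.int64(259), np.int64(294))]
```

```bash
cat >> h.py <<'E'
def gellipse(k,X,r=45):
    im=np.mean([eyes.capture(k).astype(float) for _ in range(2)],0); q=proj(k,[X])[0].astype(int)
    m=((im[:,:,1]-im[:,:,0]>11)&(im[:,:,1]-im[:,:,2]>3)).astype(np.uint8)*255; mm=np.zeros_like(m); mm[q[1]-r:q[1]+r,q[0]-r:q[0]+r]=1; m*=mm
    m=cv2.morphologyEx(m,cv2.MORPH_CLOSE,np.ones((5,5))); m=cv2.morphologyEx(m,cv2.MORPH_OPEN,cv2.getStructuringElement(2,(11,11)))
    return cv2.fitEllipse(cv2.convexHull(big(m))),cv2.boundingRect(big(m))
E
cat > lvl.py <<'E'
from h import *
np.set_printoptions(precision=2,suppress=True)
o=env.get_obs(); R=np.array(o["eef_rot"]); t=np.array(o["tcp_pos"])
X=t+R@[-80.8,0,0]; X[2]=t[2]-15
px={}
a=np.radians(np.arange(0,360,5))
for k in["side","scene"]:
    e,b=gellipse(k,X); px[k]=e[0]; print(k,e,b)
    for n,s in(("level",0),("+3 ear up",.052)):
        C=np.c_[X[0]+63*np.cos(a),X[1]+63*np.sin(a),X[2]+63*np.sin(a)*s]; print(n,cv2.fitEllipse(proj(k,C).astype(np.float32)))
print("tri",tri(px),"X",X,"tcp",t)
E
python3 lvl.py
python3 - <<'E'
from h import *
o=env.get_obs();c=eyes.calibration("wrist"); T=np.array(c["T_tool_cam"])
P=cv2.undistortPoints(np.array([[[259,290]],[[294,290]],[[276.5,252]]],float),K(c),np.array(c["D"],float)).reshape(-1,2)
for p in P:
    d=T[:3,:3]@[p[0],-p[1],-1]
    for z in(12,16,20): print(np.round(T[:3,3]+d*(z-T[2,3])/d[2],1),end=" ")
    print()
E
```

```text
side ((318.19049072265625, 205.31712341308594), (23.59457778930664, 49.699798583984375), 92.15940856933594) (294, 193, 50, 25)
level ((319.1824035644531, 205.05630493164062), (22.662870407104492, 51.768802642822266), 91.86155700683594)
+3 ear up ((319.1761779785156, 205.09628295898438), (25.049577713012695, 51.76781463623047), 92.413330078125)
scene ((341.1479187011719, 208.5034637451172), (34.79094696044922, 73.79169464111328), 111.37948608398438) (307, 188, 68, 41)
level ((330.7065734863281, 202.85154724121094), (29.240772247314453, 49.71613693237305), 93.86256408691406)
+3 ear up ((330.6794128417969, 202.8661651611328), (30.865699768066406, 49.73597717285156), 96.24990844726562)
tri (array([ 606.33, -220.94,  198.45]), [np.float64(1.906590249322958), np.float64(1.9065902493230509)]) X [ 619.02 -161.22  172.68] tcp [619.38 -80.56 187.68]
[-1.8 -8.5 12. ] [-4.2 -8.8 16. ] [-6.6 -9.  20. ] 
[-1.8  8.2 12. ] [-4.2  8.4 16. ] [-6.6  8.7 20. ] 
[17.9 -0.2 12. ] [16.1 -0.2 16. ] [14.3 -0.2 20. ]
```

```bash
sed -i 's/gellipse(k,X)/gellipse(k,X,27)/' lvl.py; python3 lvl.py | grep -v side
```

```text
level ((319.3063049316406, 205.01434326171875), (22.6429386138916, 51.733158111572266), 91.86795806884766)
+3 ear up ((319.3000793457031, 205.0542755126953), (25.027978897094727, 51.732173919677734), 92.42059326171875)
scene ((331.15521240234375, 202.39785766601562), (30.180810928344727, 51.3309326171875), 97.23014831542969) (307, 188, 50, 30)
level ((330.6575012207031, 202.7339630126953), (29.209012985229492, 49.678253173828125), 93.85581970214844)
+3 ear up ((330.6304016113281, 202.7485809326172), (30.833234786987305, 49.69805145263672), 96.24223327636719)
tri (array([ 617.38, -164.94,  173.55]), [np.float64(1.3035334020149005), np.float64(1.303533402014953)]) X [ 619.45 -160.43  172.39] tcp [619.67 -79.78 187.39]
```

Call:
arm_command:
  increments:
    - [0.1,[0.5,-0.03,-0.03],[0,-0.15,0.03]]
    - [0.1,[0.96,-0.07,-0.07],[0,0,0]]
    - [0.1,[0.96,-0.07,-0.07],[0,0,0]]
    - [0.1,[0.96,-0.07,-0.07],[0,0,0]]
    - [0.1,[0.96,-0.07,-0.07],[0,0,0]]
    - [0.1,[0.96,-0.07,-0.07],[0,0,0]]
    - [0.1,[0.46,-0.03,-0.03],[0,0,0]]
    - [0.1,[0,0,0],[0,0,0]]

```text
time_s: 11.45
tcp_pos: [610.3, 67.5, 185.8]
eef_rot: [[0.002, 1.0, -0.004], [0.997, -0.003, -0.081], [-0.081, -0.004, -0.997]]
force: [0.4, 0.4, -1.5]
width: 17.5
finger_force: 98.0
```

Call:
arm_command:
  increments:
    - [0.1,[0.04,0,0.5],[0,0,0]]
    - [0.1,[0.07,0,1],[0,0,0]]
    - [0.1,[0.07,0,1],[0,0,0]]
    - [0.1,[0.07,0,1],[0,0,0]]
    - [0.1,[0.07,0,1],[0,0,0]]
    - [0.1,[0.04,0,0.5],[0,0,0]]
    - [0.1,[0,0,0],[0,0,0]]
    - [0.1,[0,0,0],[0,0,0]]

```text
time_s: 12.25
tcp_pos: [610.5, 62.8, 61.2]
eef_rot: [[0.007, 1.0, -0.004], [0.997, -0.008, -0.083], [-0.083, -0.003, -0.997]]
force: [0.6, -0.3, -1.3]
width: 17.4
finger_force: 98.0
```

```bash
sed -i 's/,27)/,40)/' lvl.py; python3 lvl.py; python3 -c "
from h import *
o=env.get_obs();print(o['eef_rot'],o['force'])"
```

```text
side ((306.5588684082031, 223.702880859375), (20.812007904052734, 43.73581314086914), 89.85637664794922) (285, 213, 44, 22)
level ((307.1900634765625, 223.27822875976562), (21.21091079711914, 45.07513427734375), 91.30712127685547)
+3 ear up ((307.186279296875, 223.306640625), (23.259666442871094, 45.07469177246094), 91.78742980957031)
scene ((297.1221618652344, 212.66993713378906), (27.101163864135742, 43.09830093383789), 90.49805450439453) (277, 200, 42, 27)
level ((296.9164733886719, 213.75387573242188), (26.438459396362305, 43.2498893737793), 90.8984146118164)
+3 ear up ((296.8988037109375, 213.76412963867188), (27.920860290527344, 43.26630783081055), 93.085205078125)
tri (array([609.31, -18.47,  46.26]), [np.float64(2.373398406903664), np.float64(2.3733984069036076)]) X [609.87 -17.71  46.21] tcp [610.47  62.82  61.21]
[[ 0.0064386   0.9999775  -0.00188204]
 [ 0.99665114 -0.00657058 -0.08150658]
 [-0.08151712 -0.00135095 -0.99667103]] [-0.66225163 -0.20560646 -1.65670693]
```

Call:
arm_command:
  increments:
    - [0.1,[0.07,0,0.8],[0,0,0]]
    - [0.1,[0.01,0,0.15],[0,0,0]]
    - [0.1,[0,0,0],[0,0,0]]
    - [0.1,[0,0,0],[0,0,0]]

```text
time_s: 12.85
tcp_pos: [610.3, 63.9, 37.6]
eef_rot: [[0.006, 1.0, -0.003], [0.997, -0.006, -0.082], [-0.082, -0.003, -0.997]]
force: [-0.1, 0.6, -2.0]
width: 17.5
finger_force: 98.1
```

Call:
arm_command:
  increments:
    - [0.1,[0,0,0.05],[0,0,0]]
    - [0.1,[0,0,0],[0,0,0]]

```text
time_s: 13.05
tcp_pos: [610.2, 63.7, 36.2]
eef_rot: [[0.006, 1.0, -0.004], [0.997, -0.007, -0.082], [-0.082, -0.003, -0.997]]
force: [0.7, -0.5, -1.2]
width: 17.7
finger_force: 98.1
```

Call:
arm_command:
  increments:
    - [0.1,[0,0,0.05],[0,0,0]]
    - [0.1,[0,0,0],[0,0,0]]

```text
time_s: 13.25
tcp_pos: [609.8, 63.6, 34.4]
eef_rot: [[0.006, 1.0, -0.004], [0.997, -0.007, -0.082], [-0.082, -0.004, -0.997]]
force: [-0.0, 0.4, -2.2]
width: 17.6
finger_force: 98.1
```

Call:
arm_command:
  increments:
    - [0.1,[0,0,0.04],[0,0,0]]
    - [0.1,[0,0,0],[0,0,0]]

```text
time_s: 13.45
tcp_pos: [610.0, 63.6, 33.6]
eef_rot: [[0.006, 1.0, -0.004], [0.997, -0.007, -0.082], [-0.082, -0.004, -0.997]]
force: [-0.8, 0.4, -0.8]
width: 17.4
finger_force: 98.2
```

Call:
arm_command:
  increments:
    - [0.1,[0,0,0.04],[0,0,0]]
    - [0.1,[0,0,0],[0,0,0]]

```text
time_s: 13.65
tcp_pos: [610.0, 64.0, 32.6]
eef_rot: [[0.006, 1.0, -0.004], [0.997, -0.006, -0.082], [-0.082, -0.003, -0.997]]
force: [0.5, 0.9, 2.0]
width: 17.3
finger_force: 98.3
```

Call:
arm_command:
  increments:
    - [0.1,[0,0,0.04],[0,0,0]]
    - [0.1,[0,0,0],[0,0,0]]

```text
time_s: 13.85
tcp_pos: [610.1, 64.2, 31.6]
eef_rot: [[0.006, 1.0, -0.004], [0.997, -0.006, -0.081], [-0.081, -0.003, -0.997]]
force: [-0.1, 2.6, 2.1]
width: 17.4
finger_force: 98.4
```

Call:
arm_command:
  increments:
    - [0.1,[0,0,0.04],[0,0,0]]
    - [0.1,[0,0,0],[0,0,0]]

```text
time_s: 14.05
tcp_pos: [610.2, 64.3, 30.8]
eef_rot: [[0.006, 1.0, -0.004], [0.997, -0.006, -0.081], [-0.081, -0.003, -0.997]]
force: [-1.0, 3.9, 2.5]
width: 17.4
finger_force: 98.6
```

Call:
arm_command:
  increments:
    - [0.1,[0.06,0,0],[0,0,0]]
    - [0.1,[0,0,0],[0,0,0]]
    - [0.1,[0,0,0],[0,0,0]]

```text
time_s: 14.35
tcp_pos: [610.1, 64.6, 30.5]
eef_rot: [[0.006, 1.0, -0.004], [0.997, -0.007, -0.082], [-0.082, -0.003, -0.997]]
force: [0.3, 2.4, 4.7]
width: 17.3
finger_force: 98.5
```

```bash
python3 lvl.py; python3 -c "
from h import *
o=env.get_obs();print(o['moment'],o['force'])"
```

```text
side ((306.4438781738281, 232.18502807617188), (19.756845474243164, 43.08390426635742), 89.89030456542969) (285, 222, 43, 20)
level ((306.8083801269531, 232.5678253173828), (21.70387077331543, 44.591121673583984), 91.33765411376953)
+3 ear up ((306.8046569824219, 232.59461975097656), (23.71124267578125, 44.59085464477539), 91.8249282836914)
scene ((296.68719482421875, 220.4417724609375), (25.403146743774414, 42.689308166503906), 88.28378295898438) (276, 208, 43, 26)
level ((296.3905944824219, 221.67349243164062), (26.63191795349121, 42.61640548706055), 90.90086364746094)
+3 ear up ((296.3733825683594, 221.68252563476562), (28.07329559326172, 42.633235931396484), 93.1226806640625)
tri (array([609.21, -17.4 ,  17.68]), [np.float64(1.498955908140206), np.float64(1.4989559081399384)]) X [609.61 -15.92  15.51] tcp [610.12  64.6   30.51]
[ 0.40489687 -0.06910509 -0.02360234] [0.24956684 1.83333615 4.02805281]
```

Call:
arm_command:
  increments:
    - [0.1,[0.03,0,-0.03],[0,0,0]]
    - [0.1,[0,0,0],[0,0,0]]
    - [0.1,[0,0,0],[0,0,0]]
  force: 20

```text
time_s: 14.85
tcp_pos: [609.9, 64.7, 30.8]
eef_rot: [[0.007, 1.0, -0.004], [0.997, -0.007, -0.083], [-0.083, -0.004, -0.997]]
force: [0.5, -0.7, 2.4]
width: 17.6
finger_force: 98.3
```

Call:
arm_command:
  increments:
    - [0.3,[0,0,0],[0,0,0]]
    - [0.45,[0,0,0],[0,0,0]]
    - [0.45,[0,0,0],[0,0,0]]
    - [0.45,[0,0,0],[0,0,0]]

```text
time_s: 15.25
tcp_pos: [609.5, 65.6, 30.7]
eef_rot: [[0.006, 1.0, -0.005], [0.997, -0.007, -0.082], [-0.082, -0.005, -0.997]]
force: [-0.5, -0.1, 0.7]
width: 38.4
finger_force: 0.0
```

```bash
python3 lvl.py; python3 -c "
from h import *
o=env.get_obs();print(o['moment'],o['force'])"
```

```text
side ((306.43499755859375, 233.18675231933594), (23.532001495361328, 42.758235931396484), 91.98429107666016) (285, 221, 43, 25)
level ((306.55072021484375, 232.35842895507812), (21.676542282104492, 44.566715240478516), 91.32050323486328)
+3 ear up ((306.5470275878906, 232.38522338867188), (23.683427810668945, 44.566436767578125), 91.8053970336914)
scene ((296.283203125, 221.00241088867188), (29.33637046813965, 43.49753189086914), 96.83255004882812) (276, 207, 43, 29)
level ((296.03448486328125, 221.52020263671875), (26.614343643188477, 42.604801177978516), 90.8642349243164)
+3 ear up ((296.017333984375, 221.5292510986328), (28.056713104248047, 42.621551513671875), 93.08203125)
tri (array([609.79, -14.21,  12.86]), [np.float64(1.7302905347648914), np.float64(1.730290534764852)]) X [609.   -14.92  15.66] tcp [609.49  65.61  30.66]
[ 0.0559666  -0.00715395  0.00030111] [-0.04672076 -0.13963896  0.68233801]
```

Call:
arm_command:
  increments:
    - [0.45,[-0.02,0,-0.3],[0,0,0]]
    - [0.45,[-0.08,0,-1],[0,0,0]]
    - [0.45,[-0.08,0,-1],[0,0,0]]
    - [0.45,[-0.08,0,-1],[0,0,0]]
    - [0.45,[-0.08,0,-1],[0,0,0]]
    - [0.45,[-1,0,-0.8],[0,0.55,0.04]]
    - [0.45,[-1,0,-0.5],[0,0,0]]
    - [0.45,[-1,0,0],[0,0,0]]

```text
time_s: 16.25
tcp_pos: [611.1, -9.1, 176.9]
eef_rot: [[0.014, 1.0, 0.002], [1.0, -0.014, 0.001], [0.001, 0.002, -1.0]]
force: [-0.2, -1.0, 0.9]
width: 38.6
finger_force: 0.0
```

Call:
arm_command:
  increments:
    - [0.45,[-1,0,0],[0,0,0]]
    - [0.45,[-1,0,0],[0,0,0]]
    - [0.45,[-0.7,0,0],[0,0,0]]
    - [0.45,[0,0,0],[0,0,0]]
    - [0.45,[0,0,0],[0,0,0]]

```text
time_s: 16.75
tcp_pos: [608.8, -74.2, 173.6]
eef_rot: [[0.013, 1.0, -0.003], [1.0, -0.013, 0.001], [0.001, -0.003, -1.0]]
force: [-0.3, 1.1, 1.3]
width: 38.5
finger_force: 0.0
```

Run:
```python
from h import *
o=env.get_obs(); w=eyes.capture("wrist"); n=[]
print(o["tcp_pos"])
for k in["scene","side"]:
    im=eyes.capture(k); q=proj(k,[[609,-18,12]])[0].astype(int)
    n.append(cv2.resize(im[q[1]-25:q[1]+25,q[0]-37:q[0]+38],(300,200),interpolation=2))
out=np.hstack([cv2.resize(w[:300],(500,268)),np.zeros((268,0,3),np.uint8)])
r=np.zeros((400,300,3),np.uint8); r[:200]=n[0]; r[200:]=n[1]
L=np.zeros((400,500,3),np.uint8); L[:400]=cv2.resize(w[0:400],(500,400))
cv2.imwrite("pics/w3.png",np.hstack([L,r])[:,:,::-1])
```

```text
[608.83665476 -74.22361468 173.64537678]
```

View pics/w3.png

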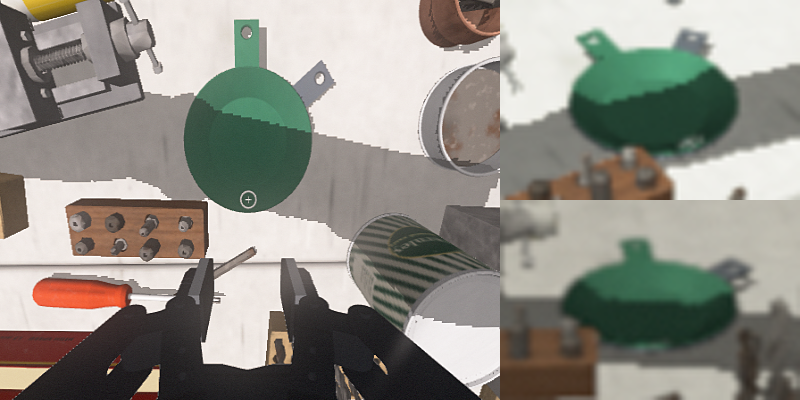

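The wrist crop shows the green pan sitting inside the grey one: ear toward +y, ring near (248,199), bare ear at (315,82), block and screwdriver not moved. That was my last viewing, so I'll check the seating by numbers.

```bash
cat > seat.py <<'E'
from h import *
np.set_printoptions(precision=1,suppress=True)
o=env.get_obs(); print(o["tcp_pos"])
def gm(n):
    im=np.mean([eyes.capture(n).astype(float) for _ in range(2)],0); m=((im[:,:,1]>im[:,:,0]*1.2)&(im[:,:,1]>im[:,:,2]*1.03)).astype(np.uint8)*255
    q=proj(n,[[609,-18,15]],o)[0].astype(int); r=120 if n=="wrist" else 40; k=np.zeros_like(m); k[max(0,q[1]-r):q[1]+r,max(0,q[0]-r):q[0]+r]=1
    m=cv2.morphologyEx(m*k,cv2.MORPH_CLOSE,np.ones((5,5))); return big(m).reshape(-1,2)
a=np.radians(np.arange(0,360,3)); u=np.c_[np.cos(a),np.sin(a)]
for n in("wrist","scene","side"):
    c=gm(n); P=plane(n,c,18,o)[:,:2]; ctr=np.array([609.2,-18.6]); 
    for _ in range(3):
        d=P-ctr; th=np.degrees(np.arctan2(d[:,1],d[:,0])); R=np.hypot(*d.T)
        keep=(abs(th-90)>20)&(R>50)&(R<70); v=fitc(P[keep]); ctr=v[:2]
    print(n,"circle",v,"median res",np.median(abs(np.hypot(*(P[keep]-ctr).T)-v[2])))
    print("  sectors",[(t,round(float(np.median(R[abs((th-t+180)%360-180)<12])),1)) for t in range(-180,180,30) if np.any(abs((th-t+180)%360-180)<12)])
    e=P[(R>70)]; 
    if len(e): print("  ear dir",np.degrees(np.arctan2(*(e.mean(0)-ctr)[::-1])),"max",R.max())
E
python3 seat.py
```

```text
[609.  -72.8 173.3]
wrist circle [609.5 -18.4  61.6] median res 0.19660166734884754
  sectors [(-180, 61.5), (-150, 61.6), (-120, 61.5), (-90, 61.5), (-60, 61.6), (-30, 61.5), (0, 61.4), (30, 61.7), (60, 61.5), (90, 82.0), (120, 61.5), (150, 61.5)]
  ear dir 90.01589413197978 max 93.92643029022476
scene circle [608.9 -20.5  61.3] median res 1.1143154096560366
  sectors [(-180, 62.8), (-150, 61.1), (-120, 61.8), (-90, 62.4), (-60, 61.6), (-30, 59.1), (0, 60.4), (30, 63.9), (60, 61.1), (90, 86.6), (120, 61.8), (150, 59.3)]
  ear dir 90.47908252048616 max 95.97539329212155
side circle [607.2 -26.9  59.5] median res 1.4284813699702426
  sectors [(-180, 60.4), (-150, 51.9), (-120, 61.6), (-90, 59.5), (-60, 59.5), (-30, 59.0), (0, 56.7), (30, 62.4), (60, 58.9), (90, 81.7), (120, 60.8), (150, 57.8)]
  ear dir 90.38921544885439 max 94.18297411456501
```

The pan is seated: the rim fits a circle to 0.2 mm, centred at (609.5,-18.4) within 0.3 mm of the bare pan, with the ear at 90.0°. Next is the gauge.

Call:
arm_command:
  increments:
    - [0.7,[-0.5,-0.05,-0.8],[0,0,0]]
    - [0.9,[-1,-0.1,-0.8],[0,0,0]]
    - [0.9,[-1,-0.1,-0.8],[0,0,0]]
    - [0.9,[-1,-0.1,-0.8],[0,0,0]]
    - [0.9,[-1,-0.1,-0.8],[0,0,0]]
    - [0.9,[-1,-0.1,-0.3],[0,0,0]]
    - [0.9,[-1,-0.1,0],[0,0,0]]
    - [0.9,[-1,-0.1,0],[0,0,0]]

```text
time_s: 18.0
tcp_pos: [588.1, -263.0, 281.4]
eef_rot: [[0.012, 1.0, -0.003], [1.0, -0.012, 0.0], [0.0, -0.003, -1.0]]
force: [0.5, -0.7, 0.2]
width: 76.7
finger_force: 0.0
```

Call:
arm_command:
  increments:
    - [0.9,[-1,-0.1,0],[0,0,0]]
    - [0.9,[-1,-0.1,0],[0,0,0]]
    - [0.9,[-1,-0.1,0],[0,0,0]]
    - [0.9,[-1,-0.1,0],[0,0,0]]
    - [0.9,[-1,-0.1,0],[0,0,0]]
    - [0.9,[-1,-0.1,0],[0,0,0]]
    - [0.9,[0,0,0],[0,0,0]]
    - [0.9,[0,0,0],[0,0,0]]

```text
time_s: 18.8
tcp_pos: [570.9, -412.1, 280.5]
eef_rot: [[0.014, 1.0, -0.004], [1.0, -0.014, 0.001], [0.001, -0.004, -1.0]]
force: [0.2, -0.2, -0.4]
width: 76.7
finger_force: 0.0
```

```bash
cat > g.py <<'E'
from h import *
np.set_printoptions(precision=1,suppress=True)
o=env.get_obs(); im=eyes.capture("wrist"); cv2.imwrite("pics/w4.png",im[:,:,::-1]); h=cv2.cvtColor(im,cv2.COLOR_RGB2HSV); print(o["tcp_pos"],o["eef_rot"][0])
m=cv2.inRange(h,(20,130,80),(35,255,255)); q=proj("wrist",[[577,-375,138]],o)[0].astype(int); k=np.zeros_like(m); k[max(0,q[1]-110):q[1]+110,max(0,q[0]-110):q[0]+110]=1; m*=k
c=big(m); print(q,cv2.contourArea(c),cv2.boundingRect(c))
ap=cv2.approxPolyDP(c,4,True).reshape(-1,2); print(ap.tolist())
r=cv2.minAreaRect(c); B=cv2.boxPoints(r); print(r)
P=plane("wrist",B,138,o); print(P[:,:2],P.mean(0)); 
for i in range(2): d=P[i+1]-P[i]; print(np.linalg.norm(d),np.degrees(np.arctan2(d[1],d[0])))
v=h[:,:,2]; g=((v<60)).astype(np.uint8)*255; g*=k; c=big(g); print("dark",cv2.boundingRect(c))
for n in("scene","side"):
    I=eyes.capture(n); H=cv2.cvtColor(I,cv2.COLOR_RGB2HSV); M=cv2.inRange(H,(22,140,90),(34,255,255)); Q=proj(n,[[577,-375,110]])[0].astype(int); Z=np.zeros_like(M); Z[Q[1]-40:Q[1]+40,Q[0]-30:Q[0]+30]=1
    C=big(M*Z); print(n,Q,cv2.boundingRect(C),cv2.approxPolyDP(C,2,True).reshape(-1,2).tolist())
E
python3 g.py
```

```text
[ 570.9 -412.1  280.5] [ 0.  1. -0.]
[283 167] 1454.0 (266, 131, 45, 59)
[[285, 131], [267, 143], [266, 150], [285, 186], [293, 189], [307, 182], [310, 173]]
((287.4000549316406, 160.8000030517578), (55.45448303222656, 29.516096115112305), 63.43495178222656)
[[ 558.8 -354.4]
 [ 580.6 -344.2]
 [ 601.7 -385.4]
 [ 579.1 -396.6]] [ 580.1 -370.2  138. ]
24.099490490876324 25.157431846665027
46.24854327279439 -62.86034039408644
dark (185, 266, 12, 11)
scene [368 277] (357, 262, 25, 34) [[364, 262], [360, 267], [359, 276], [361, 271], [376, 278], [375, 284], [372, 287], [359, 280], [357, 288], [375, 295], [381, 270]]
side [313 276] (304, 261, 21, 39) [[309, 261], [305, 263], [305, 267], [315, 276], [314, 286], [305, 281], [308, 286], [304, 286], [304, 290], [316, 299], [323, 295], [318, 295], [316, 288], [317, 276], [324, 273], [324, 269]]
```

Call:
arm_command:
  increments:
    - [0.95,[0,0,0.4],[0,0,0.91]]
    - [0.95,[0,0,0.4],[0,0,0.91]]
    - [0.95,[0,0,0.4],[0,0,0.91]]
    - [0.95,[0,0,0.4],[0,0,0.91]]
    - [0.95,[0,0,0.4],[0,0,0.91]]
    - [0.95,[0,0,0.4],[0,0,0.91]]
    - [0.95,[0,0,0.4],[0,0,0.91]]
    - [0.95,[0,0,0.4],[0,0,0.91]]

```text
time_s: 19.75
tcp_pos: [571.8, -410.2, 200.6]
eef_rot: [[0.895, 0.447, -0.003], [0.447, -0.895, 0.001], [-0.002, -0.002, -1.0]]
force: [-0.3, 0.2, -0.3]
width: 80.9
finger_force: 0.0
```

Call:
arm_command:
  increments:
    - [0.95,[0.54,-0.67,0],[0,0,0]]
    - [0.95,[0.54,-0.67,0],[0,0,0]]
    - [0.95,[0,0,0],[0,0,0]]
    - [0.95,[0,0,0],[0,0,0]]
    - [0.95,[0,0,0],[0,0,0]]

```text
time_s: 20.25
tcp_pos: [579.7, -370.4, 201.1]
eef_rot: [[0.893, 0.449, -0.003], [0.449, -0.893, -0.0], [-0.003, -0.001, -1.0]]
force: [0.9, -1.1, -0.3]
width: 81.5
finger_force: 0.0
```

```bash
python3 g.py
```

```text
[ 579.7 -370.4  201.1] [ 0.9  0.4 -0. ]
[281 250] 3850.0 (245, 196, 71, 62)
[[254, 196], [245, 227], [248, 256], [312, 255], [315, 229], [304, 197]]
((280.0, 226.5), (61.0, 70.0), 90.0)
[[ 599.1 -339.4]
 [ 618.1 -377.1]
 [ 582.8 -396.5]
 [ 562.6 -356.4]] [ 590.6 -367.4  138. ]
42.155351862618694 -63.23889908576088
40.2774406341706 -151.09713439636445
dark (338, 285, 53, 75)
scene [368 277] (357, 262, 25, 34) [[364, 262], [359, 274], [362, 271], [374, 276], [375, 284], [372, 287], [359, 280], [357, 288], [375, 295], [381, 270]]
side [313 276] (304, 260, 21, 40) [[311, 260], [305, 263], [305, 267], [315, 276], [314, 286], [305, 281], [308, 286], [304, 286], [304, 290], [316, 299], [323, 295], [317, 294], [317, 276], [324, 273], [324, 269]]
```

Run:
```python
from h import *
np.set_printoptions(precision=1,suppress=True)
o=env.get_obs(); R=np.array(o["eef_rot"]); t=np.array(o["tcp_pos"])
px=[[245,227],[315,229],[248,256],[312,255],[254,196],[304,197]]
for z in(138,130): print(z,((plane("wrist",px,z,o)-t)@R)[:,:2].tolist())
im=eyes.capture("wrist")
for c in(262,280,300): print(c,[(r,im[r,c].tolist()) for r in range(216,300,6)])
```

```text
138 [[11.667441401439756, -19.44038884874654], [10.402914172914775, 24.081451653734106], [-8.052406696658474, -18.116113673157557], [-7.29202273381474, 22.846499304073436], [31.477189096909008, -13.427479476436428], [30.89184653150257, 16.67082055488042]]
130 [[8.822821547423755, -20.313986455258338], [7.501866770745053, 25.149948053023444], [-11.776993903719728, -18.930617572903923], [-10.982678996796029, 23.85988788788356], [29.516548224747176, -14.032760414476355], [28.905085663621538, 17.408629141565253]]
262 [(216, [126, 104, 44]), (222, [129, 108, 43]), (228, [240, 213, 38]), (234, [244, 238, 41]), (240, [244, 238, 43]), (246, [244, 237, 38]), (252, [244, 237, 43]), (258, [221, 213, 209]), (264, [227, 219, 208]), (270, [76, 63, 45]), (276, [92, 78, 65]), (282, [92, 78, 66]), (288, [148, 115, 93]), (294, [80, 73, 66])]
280 [(216, [126, 105, 39]), (222, [150, 125, 33]), (228, [237, 209, 24]), (234, [244, 234, 32]), (240, [244, 235, 34]), (246, [245, 235, 31]), (252, [244, 235, 34]), (258, [223, 217, 215]), (264, [223, 216, 204]), (270, [223, 211, 201]), (276, [233, 226, 218]), (282, [95, 82, 68]), (288, [93, 81, 63]), (294, [132, 105, 88])]
300 [(216, [123, 103, 39]), (222, [153, 129, 34]), (228, [238, 209, 28]), (234, [244, 229, 29]), (240, [244, 231, 33]), (246, [243, 230, 32]), (252, [244, 232, 36]), (258, [225, 217, 215]), (264, [221, 210, 200]), (270, [224, 214, 207]), (276, [222, 210, 202]), (282, [224, 214, 205]), (288, [89, 77, 63]), (294, [95, 82, 69])]
```

Call:
arm_command:
  increments:
    - [0.95,[0.04,0.09,0.7],[0,0,0]]
    - [0.95,[0,0,1],[0,0,0]]
    - [0.95,[0,0,1],[0,0,0]]
    - [0.95,[0,0,0.78],[0,0,0]]
    - [0.95,[0,0,0],[0,0,0]]
    - [0.95,[0,0,0],[0,0,0]]
    - [0.95,[0,0,0],[0,0,0]]

```text
time_s: 21.15
tcp_pos: [582.0, -372.1, 114.8]
eef_rot: [[0.893, 0.449, -0.002], [0.449, -0.893, -0.001], [-0.002, -0.0, -1.0]]
force: [0.1, -1.2, 0.5]
width: 81.2
finger_force: 0.0
```

Call:
arm_command:
  increments:
    - [0.6,[0,0,0],[0,0,0]]
    - [0.4,[0,0,0],[0,0,0]]
    - [0.4,[0,0,0],[0,0,0]]
    - [0.4,[0,0,0],[0,0,0]]
    - [0.4,[0,0,0],[0,0,0]]
    - [0.4,[0,0,0],[0,0,0]]
  force: 30

```text
time_s: 21.75
tcp_pos: [582.0, -371.7, 114.8]
eef_rot: [[0.893, 0.45, -0.002], [0.45, -0.893, -0.0], [-0.002, -0.001, -1.0]]
force: [0.2, 0.5, 5.2]
width: 45.7
finger_force: 31.5
```

Call:
arm_command:
  increments:
    - [0.4,[0,0,0],[0,0,0]]
    - [0.4,[0,0,0],[0,0,0]]
    - [0.4,[0,0,-0.2],[0,0,0]]
    - [0.4,[0,0,-0.4],[0,0,0]]
    - [0.4,[0,0,-0.6],[0,0,0]]
    - [0.4,[0,0,-0.8],[0,0,0]]
    - [0.4,[0,0,-0.8],[0,0,0]]
    - [0.4,[0,0,-0.8],[0,0,0]]
  force: 80

```text
time_s: 22.55
tcp_pos: [581.7, -371.2, 205.5]
eef_rot: [[0.893, 0.449, -0.004], [0.449, -0.893, 0.001], [-0.003, -0.002, -1.0]]
force: [0.1, 0.1, -1.3]
width: 45.2
finger_force: 82.6
```

Call:
arm_command:
  increments:
    - [0.4,[0,0,-1],[0,0,0]]
    - [0.4,[0,0,-1],[0,0,0]]
    - [0.4,[0,0,-0.4],[0,0,0]]
    - [0.4,[0,0,0],[0,0,0]]
    - [0.4,[0,0,0],[0,0,0]]

```text
time_s: 23.05
tcp_pos: [581.7, -371.0, 262.9]
eef_rot: [[0.893, 0.45, -0.005], [0.45, -0.893, 0.001], [-0.004, -0.003, -1.0]]
force: [0.2, 0.6, -2.0]
width: 45.4
finger_force: 82.6
```

Call:
arm_command:
  increments:
    - [0.4,[0,0,0],[0,0,-0.7]]
    - [0.4,[0,0,0],[0,0,-0.95]]
    - [0.4,[0,0,0],[0,0,-0.95]]
    - [0.4,[0,0,0],[0,0,-0.95]]
    - [0.4,[0,0,0],[0,0,-0.95]]
    - [0.4,[0,0,0],[0,0,-0.95]]
    - [0.4,[0,0,0],[0,0,-0.95]]
    - [0.4,[0.5,0.04,0],[0,0,-0.95]]

```text
time_s: 23.85
tcp_pos: [582.9, -360.7, 261.5]
eef_rot: [[-0.0, 1.0, -0.008], [1.0, 0.0, 0.0], [0.0, -0.008, -1.0]]
force: [-0.4, -0.7, -2.0]
width: 45.1
finger_force: 82.4
```

Call:
arm_command:
  increments:
    - [0.4,[1,0.08,0],[0,0,0]]
    - [0.4,[1,0.08,0],[0,0,0]]
    - [0.4,[1,0.08,0],[0,0,0]]
    - [0.4,[1,0.08,0],[0,0,0]]
    - [0.4,[1,0.08,0],[0,0,0]]
    - [0.4,[1,0.08,0],[0,0,0]]
    - [0.4,[1,0.08,0],[0,0,0]]
    - [0.4,[1,0.08,0],[0,0,0]]

```text
time_s: 24.65
tcp_pos: [600.4, -157.7, 261.8]
eef_rot: [[0.002, 1.0, -0.007], [1.0, -0.002, 0.001], [0.001, -0.007, -1.0]]
force: [0.4, -0.3, -2.3]
width: 44.8
finger_force: 82.4
```

Call:
arm_command:
  increments:
    - [0.4,[1,0.08,0],[0,0,0]]
    - [0.4,[1,0.08,0],[0,0,0]]
    - [0.4,[0.7,0.08,0],[0,0,0]]
    - [0.4,[0,0,0],[0,-0.8,0]]
    - [0.4,[0,0,0],[0,-0.9,0]]
    - [0.4,[0,0,0],[0,-0.9,0]]
    - [0.4,[0,0,0],[0,-0.89,0]]
    - [0.4,[0,0,0],[0,0,0]]

```text
time_s: 25.45
tcp_pos: [606.6, -85.2, 259.3]
eef_rot: [[-0.012, 1.0, -0.006], [0.866, 0.008, -0.499], [-0.499, -0.011, -0.866]]
force: [0.3, 1.3, -2.6]
width: 45.1
finger_force: 82.6
```

Run:
```python
from h import *
o=env.get_obs(); print(np.round(o["tcp_pos"],1),np.round(o["eef_rot"],4).tolist(),np.round(o["joint_pos"],1),o["time_s"])
p={"tcp_pos":np.array([608.9,-73.3,173.4]),"eef_rot":np.array([[.013,1,-.003],[1,-.013,.001],[.001,-.003,-1]])}
print("ring",plane("wrist",[[277.8,199]],12.2,p))
```

```text
[606.6 -85.2 259.3] [[-0.0122, 0.9999, -0.0057], [0.8665, 0.0077, -0.4992], [-0.4991, -0.011, -0.8665]] [-30.5  15.9  24.6  92.7  23.7  77.9 -12.1] 25.45
ring [[609.65555336 -67.90228262  12.2       ]]
```

Call:
arm_command:
  increments:
    - [0.4,[0.6,0.02,0.36],[0,0,0]]
    - [0.4,[0.92,0.04,0.55],[0,0,0]]
    - [0.4,[0.92,0.04,0.55],[0,0,0]]
    - [0.4,[0.92,0.04,0.55],[0,0,0]]
    - [0.4,[0.92,0.04,0.55],[0,0,0]]
    - [0.4,[0.92,0.04,0.55],[0,0,0]]
    - [0.4,[0.3,0.01,0.18],[0,0,0]]
    - [0.4,[0,0,0],[0,0,0]]

```text
time_s: 26.25
tcp_pos: [612.0, -14.7, 122.4]
eef_rot: [[0.0, 1.0, -0.007], [0.866, -0.004, -0.5], [-0.5, -0.006, -0.866]]
force: [0.2, -0.6, -1.4]
width: 45.4
finger_force: 82.6
```

```bash
cat > chk.py <<'E'
from h import *
np.set_printoptions(precision=2,suppress=True)
o=env.get_obs(); R=np.array(o["eef_rot"]); t=np.array(o["tcp_pos"]); M=np.array([609.6,-69,12.2])
print(t,R[:,2],o["force"],o["moment"]); print("M in tool",(M-t)@R)
# yellow case axis in scene and side: compare with the projected expected axis
for n in("scene","side"):
    I=np.mean([eyes.capture(n).astype(float) for _ in range(2)],0).astype(np.uint8); H=cv2.cvtColor(I,cv2.COLOR_RGB2HSV); m=cv2.inRange(H,(20,110,60),(36,255,255))
    q=proj(n,[t+R[:,2]*40])[0].astype(int); k=np.zeros_like(m); k[q[1]-35:q[1]+35,q[0]-35:q[0]+35]=1; m*=k
    yx=np.argwhere(m)[:,::-1]; print(n,q,len(yx),yx.min(0),yx.max(0))
    B=[[x,y,z] for x in(-12.5,12.5) for y in(-23,23) for z in(-23,73)]; p=proj(n,[t+R@b for b in B]); print("  exp bbox",p.min(0),p.max(0)," tip",proj(n,[t+R[:,2]*102])[0]," mark",proj(n,[M])[0])
    # bright aluminium / white near tip
    c=proj(n,[t+R[:,2]*98])[0].astype(int); print(I[c[1]-5:c[1]+6,c[0]-7:c[0]+8].mean(2).astype(int))
E
python3 chk.py
```

```text
[611.98 -14.68 122.4 ] [-0.01 -0.5  -0.87] [ 0.22 -0.62 -1.4 ] [ 0.67 -0.02 -0.02]
M in tool [  8.    -1.49 122.61]
scene [300 204] 416 [290 181] [311 218]
  exp bbox [286.24 180.93] [312.6  218.45]  tip [306.19 225.22]  mark [306.16 231.9 ]
[[ 67  72  69  69  99 146 183 212 208 160  80  56  53  52  51]
 [ 49  49  49  56  90 154 206 230 218 175  96  57  52  51  49]
 [ 51  48  48  53  84 149 207 230 221 184 111  60  51  50  48]
 [ 64  50  50  52  81 149 209 229 223 190 122  61  50  48  48]
 [ 90  68  61  52  66 132 205 225 216 181 109  56  49  47  47]
 [101  98  90  64  56  94 160 191 178 142  73  50  48  46  45]
 [101 101 100  89  64  57  81 111 129 119  66  50  48  45  44]
 [101 101 101  99  85  53  53  72  92  81  53  49  47  43  42]
 [101 101 100  99  86  53  48  50  53  51  47  47  44  41  42]
 [101 101 101  98  83  51  47  47  46  46  47  46  42  40  47]
 [100 100  99  95  76  51  47  46  47  47  46  44  39  42  60]]
side [308 212] 466 [299 189] [317 225]
  exp bbox [299.21 188.69] [318.33 224.82]  tip [309.74 235.03]  mark [309.13 242.6 ]
[[ 82  83  83  83  93 127 165 181 170 138  95  57  48  47  47]
 [ 83  83  83  82  96 138 174 182 168 137  95  57  46  47  47]
 [ 81  81  81  80  96 142 175 181 166 136  95  57  46  48  47]
 [ 80  80  79  78  95 139 172 177 162 133  94  56  43  45  47]
 [ 78  79  80  78  90 126 156 160 144 118  84  51  41  43  43]
 [ 79  79  78  78  82  98 126 132 116  90  62  42  39  39  41]
 [ 78  79  79  78  78  86 111 121 105  74  48  38  39  39  40]
 [ 79  78  79  79  78  80  90  94  83  60  41  37  39  39  40]
 [ 79  78  78  78  78  78  78  79  75  59  41  38  38  39  41]
 [ 79  78  78  79  79  78  78  78  77  65  47  39  37  38  38]
 [ 78  79  78  78  78  78  78  78  78  70  55  40  37  39  40]]
```

Call:
arm_command:
  increments:
    - [0.4,[0.32,-0.06,0],[0,0,0]]
    - [0.4,[0,0,0],[0,0,0]]
    - [0.4,[0,0,0],[0,0,0]]

```text
time_s: 26.75
tcp_pos: [611.3, -6.2, 119.9]
eef_rot: [[-0.001, 1.0, -0.004], [0.866, -0.001, -0.499], [-0.499, -0.003, -0.866]]
force: [-0.5, 0.3, -2.4]
width: 45.3
finger_force: 82.6
```

```bash
cat > chk2.py <<'E'
from h import *
np.set_printoptions(precision=2,suppress=True,linewidth=200)
o=env.get_obs(); R=np.array(o["eef_rot"]); t=np.array(o["tcp_pos"]); M=np.array([609.6,-69,12.2])
print(t,R[:,2],o["force"]); print("M in tool",(M-t)@R)
for n in("scene","side"):
    I=np.mean([eyes.capture(n).astype(float) for _ in range(3)],0); c=proj(n,[M])[0]; tp=proj(n,[t+R[:,2]*101.8])[0]; print(n,"mark",c,"tip",tp)
    x0,y0=int(c[0])-8,int(min(tp[1],c[1]))-6; print("origin",x0,y0); print(I[y0:y0+22,x0:x0+17].mean(2).astype(int))
E
python3 chk2.py
```

```text
[611.34  -6.17 119.93] [-0.   -0.5  -0.87] [-0.48  0.3  -2.43]
M in tool [ -0.64  -1.29 124.72]
scene mark [306.16 231.9 ] tip [304.45 224.25]
origin 298 218
[[ 55  57  86 142 192 229 219 174  90  57  55  54  53  52  51  51  50]
 [ 49  52  82 149 208 231 222 185 111  60  53  53  53  51  50  50  50]
 [ 51  50  71 145 219 230 225 197 135  63  51  52  51  50  49  49  49]
 [ 64  51  64 133 212 227 224 196 134  62  50  50  50  49  48  47  48]
 [ 90  68  68 116 190 206 200 162  90  53  49  49  48  47  47  46  46]
 [101  98  88  68  95 128 145 120  64  50  49  49  48  46  46  46  48]
 [101 101  89  55  55  90 131 104  57  49  48  48  48  45  45  50  60]
 [101 100  88  53  48  52  60  55  48  47  48  48  47  44  50  69  89]
 [101  97  81  52  47  47  46  47  47  47  47  47  46  49  68  89  93]
 [100  92  66  50  48  47  47  47  46  47  47  47  49  66  87  91  91]
 [100  98  88  66  59  49  47  47  47  47  47  50  64  84  88  88  87]
 [101 100  99  96  88  64  54  53  59  52  53  66  81  85  86  85  84]
 [101 100 101 101 100  91  75  78  96  96  96 112  88  84  84  82  87]
 [100  99  99  99  
[... 1544 characters left out ...]
 78  77  78  74  63  46  38  37  38  38  38  38  38  38  39]
 [ 77  77  77  78  77  77  71  56  41  37  36  36  37  37  39  40  44]
 [ 75  75  77  78  77  78  78  71  69  72  59  44  42  44  45  53  57]
 [ 70  69  76  80  77  79  88  95 110 116  92  57  53  59  64  64  61]
 [ 74  74  82  88  83  85  91  93 100 100  81  60  55  60  67  70  71]
 [ 84  86  93  95  87  81  82  85  91  90  82  75  74  74  76  81  87]
 [ 88  89  92  91  84  78  77  83  90  91  88  87  88  88  87  89  91]
 [ 88  88  89  88  87  85  85  87  89  89  90  90  90  90  89  88  88]
 [114 112 102  90  88  88  88  89  89  88  89  88  93 104 112 113 113]
 [169 164 142 119 113 114 114 114 113 112 112 113 122 147 166 169 168]]
```

Call:
arm_command:
  increments:
    - [0.4,[-0.02,-0.01,0.3],[0,0,0]]
    - [0.4,[0,0,0.3],[0,0,0]]
    - [0.4,[0,0,0.16],[0,0,0]]
    - [0.4,[0,0,0],[0,0,0]]
    - [0.4,[0,0,0],[0,0,0]]

```text
time_s: 27.55
tcp_pos: [610.9, -16.8, 103.4]
eef_rot: [[-0.0, 1.0, -0.005], [0.866, -0.002, -0.5], [-0.5, -0.004, -0.866]]
force: [0.2, -0.2, -1.5]
width: 45.3
finger_force: 82.6
```

```bash
python3 chk2.py | head -28; python3 -c "
from h import *
import numpy as np
print(np.mean([env.get_obs()['force'] for _ in range(5)],0))"
```

```text
[610.9  -16.83 103.39] [-0.   -0.5  -0.87] [ 0.22 -0.23 -1.55]
M in tool [  0.4   -0.82 105.06]
scene mark [306.16 231.9 ] tip [306.19 230.76]
origin 298 224
[[ 75  67  63  68 103 154 197 226 213 157  70  49  49  46  44  43  46]
 [ 89  63  50  55  94 167 219 231 216 164  78  50  47  43  42  42  45]
 [100  85  53  52  90 171 227 231 218 174  92  51  45  42  42  47  57]
 [101  88  54  50  78 158 224 230 220 182 105  53  43  42  47  67  85]
 [100  90  62  49  65 135 209 223 208 164  91  49  44  54  65  84  87]
 [101  98  82  53  53  88 152 183 167 118  59  46  56  80  84  85  84]
 [101  97  84  62  51  54  75 120 151 108  76  89  69  82  84  83  86]
 [100 100  97  87  65  59  66  91 117 117 140 161  95  83  81  83 103]
 [ 98  97  95  92  89  98 128 149 164 158 170 150  97  86  83 106 122]
 [ 88  84  80  74  83 128 183 172 150 145 107  98  98 107 107 122 129]
 [ 82  83  84  79  77  90 107 105 101  92  86 101 110 124 127 144 171]
 [106 109 111  98  83  82  92 100 109 106 107 120 125 132 150 198 232]
 [123 132 128 118 112 104 104 121 125 127 128 129 142 170 200 234 238]
 [119 124 127 129 128 126 127 130 144 168 171 173 196 230 235 238 239]
 [115 123 142 169 172 170 169 171 198 232 234 233 234 236 236 238 238]
 [103 121 175 231 234 234 232 232 234 237 238 237 237 236 236 236 237]
 [ 87 111 166 226 236 237 237 236 236 237 239 238 237 237 237 236 235]
 [ 80 101 123 177 227 237 238 238 237 237 238 238 238 238 237 236 235]
 [ 84 101 108 129 187 235 238 237 237 236 236 237 237 238 237 237 236]
 [ 90 104 106 111 169 234 238 238 237 236 236 236 237 237 237 237 237]
 [100 101  93  90 159 232 237 238 237 236 236 236 236 236 237 237 237]
 [ 87  74  63  72 151 230 235 237 237 236 236 236 237 236 237 237 237]]
side mark [309.13 242.6 ] tip [309.4 241.4]
origin 301 235
[-0.44077678 -0.25171813 -1.45367675]
```

Call:
arm_command:
  increments:
    - [0.4,[0,0,0.08],[0,0,0]]
    - [0.4,[0,0,0.04],[0,0,0]]
    - [0.4,[0,0,0],[0,0,0]]
    - [0.4,[0,0,0],[0,0,0]]

```text
time_s: 28.25
tcp_pos: [610.9, -18.2, 100.9]
eef_rot: [[-0.0, 1.0, -0.004], [0.866, -0.002, -0.5], [-0.5, -0.004, -0.866]]
force: [-0.3, -0.2, -1.2]
width: 44.9
finger_force: 82.6
```

```bash
cat > f.py <<'E'
from h import *
F=[];T=[];D=[]
for i in range(8):
    eyes.capture("side"); o=env.get_obs(); F.append(o["force"]); D.append((np.array([609.6,-69,12.2])-o["tcp_pos"])@np.array(o["eef_rot"]))
F=np.array(F); print("F",F.mean(0).round(2),"normal",(F@[0,.5,.866]).mean().round(2),"sd",(F@[0,.5,.866]).std().round(2),"M tool",np.mean(D,0).round(2),np.round(o["tcp_pos"],2),o["time_s"])
E
python3 f.py
```

```text
F [ 0.02 -0.21 -1.27] normal -1.21 sd 0.33 M tool [  0.36  -0.96 102.33] [610.98 -18.17 101.03] 28.65
```

Call:
arm_command:
  increments:
    - [0.4,[0,0,0.04],[0,0,0]]
    - [0.4,[0,0,0],[0,0,0]]
    - [0.4,[0,0,0],[0,0,0]]

```text
time_s: 28.95
tcp_pos: [611.1, -18.6, 100.2]
eef_rot: [[-0.0, 1.0, -0.004], [0.866, -0.002, -0.5], [-0.5, -0.003, -0.866]]
force: [-0.7, 0.7, 0.0]
width: 45.1
finger_force: 82.6
```

```bash
python3 f.py
```

```text
F [-0.03  0.78 -0.48] normal -0.02 sd 0.41 M tool [  0.32  -1.05 101.42] [611.05 -18.63 100.19] 29.35
```

Call:
arm_command:
  increments:
    - [0.4,[0,0,0.04],[0,0,0]]
    - [0.4,[0,0,0.03],[0,0,0]]
    - [0.4,[0,0,0],[0,0,0]]
    - [0.4,[0,0,0],[0,0,0]]

```text
time_s: 29.75
tcp_pos: [611.0, -19.5, 98.7]
eef_rot: [[-0.0, 1.0, -0.004], [0.866, -0.002, -0.5], [-0.5, -0.003, -0.866]]
force: [-0.1, 0.5, 0.4]
width: 45.0
finger_force: 82.6
```

```bash
python3 f.py; python3 chk2.py
```

```text
F [0.2  0.89 0.09] normal 0.53 sd 0.53 M tool [ 0.32 -1.04 99.64] [611.02 -19.5   98.67] 30.15
[611.02 -19.5   98.67] [-0.   -0.5  -0.87] [1.41 1.98 0.68]
M in tool [ 0.32 -1.03 99.64]
scene mark [306.16 231.9 ] tip [306.7 232.5]
origin 298 225
[[108 124 135 121 106 125 151 168 176 143  76  51  47  43  43  42  45]
 [ 94  75  66  62  82 130 167 201 216 181 101  53  45  42  41  42  49]
 [100  86  54  49  69 119 183 228 226 198 134  59  42  41  41  47  65]
 [100  90  62  50  61 107 181 229 228 206 150  63  40  43  52  65  83]
 [101  95  77  51  56 104 184 228 228 204 149  60  44  59  76  83  84]
 [100  89  58  49  56 111 190 219 215 183 124  62  62  80  84  83  88]
 [ 99  91  67  58  51  66 108 145 149 138 120  99  84  83  82  84 103]
 [ 97  96  91  80  61  80 106  96 113 144 168 146  96  86  84 106 123]
 [ 85  84  80  74  79 124 171 134 135 143 108 100  98 107 107 122 129]
 [ 82  83  84  81  74  83 105 101 105  95  91 102 110 124 127 144 171]
 [106 110 113 103  82  81  92 101 111 107 107 121 125 132 150 198 232]
 [123 132 129 117 108 103 103 121 125 128 128 129 143 170 200 234 239]
 [1
[... 1631 characters left out ...]
102  90  88  88  89  88  89  88  88  89  93 104 113 114 114]
 [168 164 142 119 113 114 114 114 113 112 113 113 122 148 166 169 168]
 [184 183 175 167 167 168 169 168 167 166 167 167 171 179 185 186 186]
 [185 184 184 183 183 185 185 184 182 181 181 183 185 186 187 187 186]
 [184 183 182 183 184 185 185 184 184 183 182 182 183 184 184 185 185]
 [185 183 182 181 182 183 185 184 184 183 181 181 181 182 183 184 185]
 [183 182 182 182 181 183 184 185 184 183 182 179 179 182 183 184 185]
 [182 182 182 182 182 183 184 184 182 179 172 163 167 179 185 186 187]
 [183 183 183 184 184 183 180 173 163 148 129 112 127 163 183 188 188]
 [184 184 183 180 177 173 156 133 115 102  85  69  88 138 174 185 187]]
```

Call:
arm_command:
  increments:
    - [0.4,[0,0,0.02],[0,0,0]]
    - [0.4,[0,0,0],[0,0,0]]
    - [0.4,[0,0,0],[0,0,0]]
    - [0.4,[0,0,0],[0,0,0]]
    - [0.4,[0,0,0],[0,0,0]]

```text
time_s: 30.95
tcp_pos: [611.0, -19.8, 98.2]
eef_rot: [[-0.0, 1.0, -0.004], [0.866, -0.002, -0.5], [-0.5, -0.004, -0.866]]
force: [-0.4, 1.4, -0.1]
width: 45.3
finger_force: 82.6
```

```bash
python3 f.py
python3 - <<'E'
from rig import env
print(env.sign_off())
E
```

```text
F [0.4  1.23 0.05] normal 0.65 sd 0.52 M tool [ 0.34 -1.   99.1 ] [611.01 -19.79  98.22] 31.35
the job is handed in; nothing more can be done
None
```

I handed the job in at about 31 s: by measurement, the green pan sits level in its twin, and the gauge is held square to the wall inside the white ring, its tip pushed in about 3 mm; no verdict came back.

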